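# Clear the marking board

### The arm

A 7-joint arm with a two-finger parallel gripper is mounted at the origin on a cart in front of the work surface, level with it; the furniture and walls round the work are solid. World frame = base frame: x ahead of the robot, y to its left, z up, the work surface at z = 0. Lengths are in m, angles in rad, forces in N, time in s.
With the tool pointing down it reaches from about 0.4 to 0.85 m from the base axis. Payload 10.4 kg.
Tool frame: the origin (TCP) lies between the finger pads; the fingertips stand tcp_to_tips ahead of it and the grasp point (between the pads) lies 8 mm behind it (tcp_to_tips is the distance from the TCP to the fingertips, in m); z points along the fingers, y is the line along which they close (so a half turn about z gives the same grasp; the last joint's range is limited). The gripper opens to 85 mm and grips with 20 to 120 N. Pads are 22 mm wide; open, the fingers measure 114 mm over their backs; the gripper's body (76 mm by 85 mm) begins 54 mm behind the grasp point. The pads swing forward as they close: fully open they stand 13 mm farther back than shut.
Start: joints at [1.301, 0.332, -0.065, 1.46, 0.022, 1.35, -0.088], TCP at [0.153, -0.606, 0.242] pointing down, gripper open.
Joint ranges: [-2.6, 2.6], [-0.5, 2.12], [-1.47, 1.34], [0.16, 2.42], [-1.27, 4.41], [0.06, 2.06], [-2.6, 2.6]. Speed limits (rad/s): [2.22, 2.22, 2.79, 2.79, 3.14, 3.14, 3.14].

### API

Orientations are given as a unit quaternion [x, y, z, w].
In Python, from workcell import * gives the robot as it stands.
- The arm moves only by the tool apply_moves, never from a script. Its argument "rows" is a list of rows, each an object of numbers: "x", "y", "z": the shift along the tool's x, y, z in mm; "ax", "ay", "az": the turn, a rotation vector about the tool's x, y, z in degrees; "gripper": the closure, from 0 (fully open) to 1 (shut). A call has 1 to 5 rows; each row shifts and turns the commanded pose from where the row before left it, along the tool's axes as they then stand; what a row does not reach is not made up. A row lasts 1/12 s, in which the tool goes at most 41.7 mm and 7.16 degrees, less where a joint would pass 70% of its speed; a pose out of reach is approached as far as the arm can. A call with a gripper value outside its range is refused whole. The fingers move at their own pace and stop on an object; "newtons" is the grip in N (left out, the last holds). Time passes only in rows, so rows that do not move let the fingers close. It gives the time, the measured TCP pose, the force, the opening and the grip force at its end, in the units of the state.
- get_obs(): the state, without advancing time (a new reading comes with each control period).
- camera(name): name is "scene" or "top" or "wrist"; returns a dict with "color" (384x512x3 uint8, red, green, blue), "fov_y" (degrees; the focal length in pixels is half the picture's height over the tangent of half this angle, whatever the lens; pixels are square), "cx", "cy" (the principal point, pixels), "rvec" (rotation vector, rad) and "tvec" (3), from world to camera coordinates, as OpenCV has them. Camera axes: x right, y down, z forward; pixel columns grow to the right and rows downward; lengths in m; the calibration is good to about 2 mm. A picture is of the moment at which its call begins. There is no depth.
- hand_in(): hands the job in; it is judged then, once.
The state is a dict: "clock": time; "joint_pos": joint angles; "joint_velocities": joint speeds; "tau": joint torques, N m; "position": TCP position; "ee_rot": TCP orientation; "ft_force": force on the tool from outside, world axes, zero at the start; "torque": the same for the moment, N m; "grip_width": opening from 0.0 (shut) to 1.0 (fully open); "grasp_force": force on a finger pad.
Only numpy, scipy, OpenCV 4.12 (cv2) and the standard library are available. Lean on these libraries where they do the work, as an engineer would, in place of code of your own. Each camera call takes 0.05 s, during which the arm holds its last target. There are 200 camera calls.

### The job

Clear up the marking board. First pull the upper tray out of the lower one it is nested in and stand it upright on the middle of the cork mat, and then put every clothes peg from the board into it. After that, with the scraper block in the gripper, wipe all the chalk chips off the board's open edge into the open drawer (do not pinch the chips with the fingers); then push the drawer fully home until it clicks and stand the scraper upright on the middle of its rubber rest again, without disturbing the pin tin.

Things in the scene. Friction and masses are not known exactly. Their poses are not given: they have to be found in the camera images.
- board_top (a point): centre of the upper face of the marking board, a low fixed case 224 x 250 mm with a wooden top 55 mm above the counter. Its y axis points from the open edge (local y = -125 mm, no rail, nearest the drawer) to the back rail; x runs across. Raised rails 8 mm high stand on the other three sides: clear face x from -92 to +92 mm, y from -125 to +113 mm. The offcut drawer slides in and out under the open edge.
- drawer (a joint): offcut drawer under the board: 0 = fully home, grows as it is pulled out to the board's -y side, at most 0.085 m; it starts open. Friction about 1 N; between about 16 and 6 mm before home a spring catch pushes back with up to 3 N more, and over the last 4 mm it pulls the drawer home and holds it. Open, it uncovers about 75 to 85 mm of its inside beyond the board's open edge.
- drawer_front (a point): middle of the outer face of the drawer's flat upright front, 222 mm wide, from 4 to 51 mm above the counter; it moves with the drawer. Axes as the board: push it along +y. Home, it lies at board y = -133 mm.
- drawer_in (a point): middle of the drawer's inner floor, 8 mm above the counter; moves with the drawer. Inside 196 mm across (x) and 186 mm long (y), walls 42 mm above the counter.
- nest_in (a point): middle of the inner floor (6 mm above the counter) of the lower tray of the nest: a fixed dark steel tray 80 x 146 mm, rim 22 mm high. Two sprung felt pads inside its long sides pinch the upper tray; it takes roughly 5 N to pull it up out of them.
- tray_mid (a point): centre (half-way up) of the loose upper tray, bright aluminium, open at the top: outside 60 mm (its x) by 130 mm (its y) by 40 mm high, walls and floor 4 mm. It starts nested in the lower tray with its top 24 mm above the lower rim; grasp it across its 60 mm width there.
- mat_top (a point): centre of the upper face of the fixed cork mat, 110 x 180 mm, 4 mm thick; its y is the long way.
- rest_top (a point): centre of the upper face of the fixed black rubber rest of the scraper, 140 (x) x 70 mm, 4 mm thick.
- scraper_mid (a point): centre (half-way up) of the scraper block, 50 mm high: a base 110 mm long (its x) by 40 mm wide (its y) and 16 mm high with a rubber sole, under a wooden grip rib 80 mm long and 16 mm thick (across y) that reaches from the base to the top. 0.1 to 0.2 kg. It starts standing on its rest; wipe broadside, along its y.
- peg0_mid (a point): centre (half-way up) of a pink clothes peg lying on the board, 15 mm wide (its x), 72 mm long (its y), 12 mm high; may be absent. Two or three are present.
- peg1_mid (a point): centre (half-way up) of a pink clothes peg lying on the board, 15 mm wide (its x), 72 mm long (its y), 12 mm high; may be absent. Two or three are present.
- peg2_mid (a point): centre (half-way up) of a pink clothes peg lying on the board, 15 mm wide (its x), 72 mm long (its y), 12 mm high; may be absent. Two or three are present.
- chip0_mid (a point): centre of a loose pale flat chip of tailor's chalk, about 15 to 24 mm across and 9 mm thick, lying on the board; may be absent. Three to six are present.
- chip1_mid (a point): centre of a loose pale flat chip of tailor's chalk, about 15 to 24 mm across and 9 mm thick, lying on the board; may be absent. Three to six are present.
- chip2_mid (a point): centre of a loose pale flat chip of tailor's chalk, about 15 to 24 mm across and 9 mm thick, lying on the board; may be absent. Three to six are present.
- chip3_mid (a point): centre of a loose pale flat chip of tailor's chalk, about 15 to 24 mm across and 9 mm thick, lying on the board; may be absent. Three to six are present.
- chip4_mid (a point): centre of a loose pale flat chip of tailor's chalk, about 15 to 24 mm across and 9 mm thick, lying on the board; may be absent. Three to six are present.
- chip5_mid (a point): centre of a loose pale flat chip of tailor's chalk, about 15 to 24 mm across and 9 mm thick, lying on the board; may be absent. Three to six are present.
- pin_tin_mid (a point): closed green tin of pins, 60 x 87 x 22 mm, a bystander; its centre.

How it is judged:
On the way, in this order (a step that is already met when the one before it is completed fails the run):
1. the upper tray stands upright on the cork mat (horizontal distance between tray_mid and mat_top below 0.03 m and angle between tray_mid's own z axis and vertical below 0.1 rad and z of tray_mid in the frame of mat_top between 0.014 and 0.026 m), for 0.2 s.
2. every peg lies in the tray on the mat (all of step 1 and x of peg0_mid in the frame of tray_mid between -0.027 and 0.027 m and y of peg0_mid in the frame of tray_mid between -0.062 and 0.062 m and z of peg0_mid in the frame of tray_mid between -0.018 and 0.025 m and x of peg1_mid in the frame of tray_mid between -0.027 and 0.027 m and y of peg1_mid in the frame of tray_mid between -0.062 and 0.062 m and z of peg1_mid in the frame of tray_mid between -0.018 and 0.025 m and x of peg2_mid in the frame of tray_mid between -0.027 and 0.027 m and y of peg2_mid in the frame of tray_mid between -0.062 and 0.062 m and z of peg2_mid in the frame of tray_mid between -0.018 and 0.025 m), for 0.2 s.
3. every chip is in the drawer, and the scraper is still held in the gripper (x of chip0_mid in the frame of drawer_in between -0.1 and 0.1 m and y of chip0_mid in the frame of drawer_in between -0.098 and 0.095 m and z of chip0_mid in the frame of drawer_in between -0.002 and 0.036 m and x of chip1_mid in the frame of drawer_in between -0.1 and 0.1 m and y of chip1_mid in the frame of drawer_in between -0.098 and 0.095 m and z of chip1_mid in the frame of drawer_in between -0.002 and 0.036 m and x of chip2_mid in the frame of drawer_in between -0.1 and 0.1 m and y of chip2_mid in the frame of drawer_in between -0.098 and 0.095 m and z of chip2_mid in the frame of drawer_in between -0.002 and 0.036 m and x of chip3_mid in the frame of drawer_in between -0.1 and 0.1 m and y of chip3_mid in the frame of drawer_in between -0.098 and 0.095 m and z of chip3_mid in the frame of drawer_in between -0.002 and 0.036 m and x of chip4_mid in the frame of drawer_in between -0.1 and 0.1 m and y of chip4_mid in the frame of drawer_in between -0.098 and 0.095 m and z of chip4_mid in the frame of drawer_in between -0.002 and 0.036 m and x of chip5_mid in the frame of drawer_in between -0.1 and 0.1 m and y of chip5_mid in the frame of drawer_in between -0.098 and 0.095 m and z of chip5_mid in the frame of drawer_in between -0.002 and 0.036 m and contact force between the fingers and scraper above 0.5 N and value of joint drawer above 0.03 m), for 0.1 s.
4. the drawer is fully home with the chips in it (value of joint drawer below 0.003 m and x of chip0_mid in the frame of drawer_in between -0.1 and 0.1 m and y of chip0_mid in the frame of drawer_in between -0.098 and 0.095 m and z of chip0_mid in the frame of drawer_in between -0.002 and 0.036 m and x of chip1_mid in the frame of drawer_in between -0.1 and 0.1 m and y of chip1_mid in the frame of drawer_in between -0.098 and 0.095 m and z of chip1_mid in the frame of drawer_in between -0.002 and 0.036 m and x of chip2_mid in the frame of drawer_in between -0.1 and 0.1 m and y of chip2_mid in the frame of drawer_in between -0.098 and 0.095 m and z of chip2_mid in the frame of drawer_in between -0.002 and 0.036 m and x of chip3_mid in the frame of drawer_in between -0.1 and 0.1 m and y of chip3_mid in the frame of drawer_in between -0.098 and 0.095 m and z of chip3_mid in the frame of drawer_in between -0.002 and 0.036 m and x of chip4_mid in the frame of drawer_in between -0.1 and 0.1 m and y of chip4_mid in the frame of drawer_in between -0.098 and 0.095 m and z of chip4_mid in the frame of drawer_in between -0.002 and 0.036 m and x of chip5_mid in the frame of drawer_in between -0.1 and 0.1 m and y of chip5_mid in the frame of drawer_in between -0.098 and 0.095 m and z of chip5_mid in the frame of drawer_in between -0.002 and 0.036 m), for 0.2 s.
At the end, for the whole second after the job is handed in: The tray stands upright on the mat, its centre within 30 mm of the mat's; every peg present lies in the tray; every chip present lies in the drawer; the drawer is home (under 3 mm open); the scraper stands upright on its rest, centre within 30 mm; all at rest (all of step 2 and all of step 4 and horizontal distance between scraper_mid and rest_top below 0.03 m and angle between scraper_mid's own z axis and vertical below 0.1 rad and z of scraper_mid in the frame of rest_top between 0.02 and 0.03 m and linear speed of each of tray, scraper, peg0, peg1, peg2 below 0.02 m/s); the robot touches nothing.
It fails at once if a chip is pinched or pressed by the fingers (over 3 N) (contact force between the fingers and chip0 above 3 N or contact force between the fingers and chip1 above 3 N or contact force between the fingers and chip2 above 3 N or contact force between the fingers and chip3 above 3 N or contact force between the fingers and chip4 above 3 N or contact force between the fingers and chip5 above 3 N).
It fails at once if the pin tin is moved more than 30 mm (distance of pin_tin_mid from where it was at the start of the episode above 0.03 m).
Of peg0, peg1, peg2 only 2 to 3 are there at a start; the rules pass over those that are not, and their reading is None.
Of chip0, chip1, chip2, chip3, chip4, chip5 only 3 to 6 are there at a start; the rules pass over those that are not, and their reading is None.
At some moment in a run one of scraper may be knocked a few centimetres aside while the robot is not near it.
Once in a run the grip may slacken for a moment while it holds something.
It also fails if it takes over 210 s, if anything falls off the work surface, if the arm or the gripper's body presses on something with over 40 N, if the wrist force passes 120 N, or if a joint passes its speed limit or range.

## Working session

There is one attempt and no reset: what is moved stays moved. The work goes in short steps, Python scripts to look and compute and a tool call to move; the robot and the scene stay as the last step left them, time stands still between calls to the robot, and variables do not carry over. Pictures are saved under pics/ and viewed, at most 14 in all, crops included, and the job is handed in when it is done.

Besides the shell and the picture viewer there is one more tool, called as name([rows], argument=value, ...), one row to a line, values as JSON. apply_moves: Moves the arm, as the interface text tells. Its arguments: {"type":"object","properties":{"rows":{"type":"array","items":{"type":"object","properties":{"x":{"type":"number"},"y":{"type":"number"},"z":{"type":"number"},"ax":{"type":"number"},"ay":{"type":"number"},"az":{"type":"number"},"gripper":{"type":"number"}}}},"newtons":{"type":"number"}},"required":["rows"]}

```bash
mkdir -p pics; ls
cat > h.py <<'E'
from workcell import *
import numpy as np, cv2
from scipy.spatial.transform import Rotation as R
def snap(n,f,crop=None,s=1):
    c=camera(n); im=c["color"][:,:,::-1]
    np.save('pics/%s.npy'%f,dict(c),allow_pickle=True)
    save(im,f,crop,s); return c
def save(im,f,crop=None,s=1):
    if crop: x0,y0,x1,y1=crop; im=im[y0:y1,x0:x1]
    cv2.imwrite('pics/%s.png'%f,cv2.resize(np.ascontiguousarray(im),None,fx=s,fy=s,interpolation=cv2.INTER_CUBIC))
def load(f): return np.load('pics/%s.npy'%f,allow_pickle=True).item()
def pw(c,u,v,z):
    f=c["color"].shape[0]/2/np.tan(np.radians(c["fov_y"])/2)
    Rm=cv2.Rodrigues(np.array(c["rvec"],float))[0]; t=np.array(c["tvec"],float).ravel()
    o=-Rm.T@t; d=Rm.T@np.array([(u-c["cx"])/f,(v-c["cy"])/f,1]); return o+d*(z-o[2])/d[2]
def proj(c,p):
    f=c["color"].shape[0]/2/np.tan(np.radians(c["fov_y"])/2)
    Rm=cv2.Rodrigues(np.array(c["rvec"],float))[0]; q=Rm@np.array(p)+np.array(c["tvec"]).ravel()
    return np.array([f*q[0]/q[2]+c["cx"],f*q[1]/q[2]+c["cy"]])
def st():
    o=get_obs(); r=R.from_quat(o["ee_rot"]); print(round(o["clock"],2),np.round(o["position"],4),'x',np.round(r.as_matrix()[:,0],3),'z',np.round(r.as_matrix()[:,2],3),'F',np.round(o["ft_force"],1),o["grip_width"],o["grasp_force"],np.round(o["joint_pos"],2)); return o,r
def to(p,xdir=None):
    "tool shift in mm to world p, and az in deg to turn tool x onto xdir (mod 180)"
    o,r=st(); print('shift',np.round(r.inv().apply(np.array(p)-o["position"])*1000,1))
    if xdir is not None:
        d=r.inv().apply(np.array(list(xdir)+[0])); a=np.degrees(np.arctan2(d[1],d[0])); print('az',(a+90)%180-90)
E
python3 - <<'E'
from h import *
o,_=st(); print(o)
for n in ("top","scene","wrist"):
    c=snap(n,n+'0',s=1.5); print(n,c["fov_y"],c["cx"],c["cy"],c["rvec"],c["tvec"])
E
```

```text
pics
0.0 [ 0.1526 -0.6057  0.2415] x [ 0.97   0.244 -0.   ] z [-0.     0.001 -1.   ] F [-0.2  0.  -0.7] 0.997594481377296 0.0 [ 1.3   0.33 -0.06  1.46  0.02  1.35 -0.09]
{'clock': 0.0, 'joint_pos': array([ 1.30141819,  0.33288941, -0.06473215,  1.4609478 ,  0.02164033,
        1.34992082, -0.08850538]), 'joint_velocities': array([-0.00105281, -0.00070546,  0.00117605, -0.00072668, -0.00028897,
       -0.00029118, -0.00093382]), 'tau': array([ 8.71953780e-04, -6.25444937e+01,  4.91745584e-02, -3.91592181e+01,
        1.60894962e-02,  1.00778328e-02, -4.41980217e-05]), 'position': array([ 0.15258581, -0.60570651,  0.24150198]), 'ee_rot': array([ 9.92393570e-01,  1.23103466e-01, -1.38673771e-04, -7.20901914e-04]), 'ft_force': array([-0.1933382 ,  0.03520295, -0.71632949]), 'torque': array([-0.03422725,  0.01759922, -0.05936276]), 'grasp_force': 0.0, 'grip_width': 0.997594481377296}
top 57.18328230710011 255.6063791007377 191.33405918142407 [ 2.14412697 -2.12568411  0.18701659] [0.0419008  0.58877584 1.07195835]
scene 46.914633358789715 252.80443802135895 190.4576005929003 [ 1.19797519 -2.04658978  1.13675039] [0.33100501 0.30048266 0.81848063]
wrist 68.91441231982016 248.8422628337168 190.7884061398988 [-2.27491045  1.773487    0.27832729] [-0.62381989 -0.03938618  0.3809739 ]
```

View pics/top0.png

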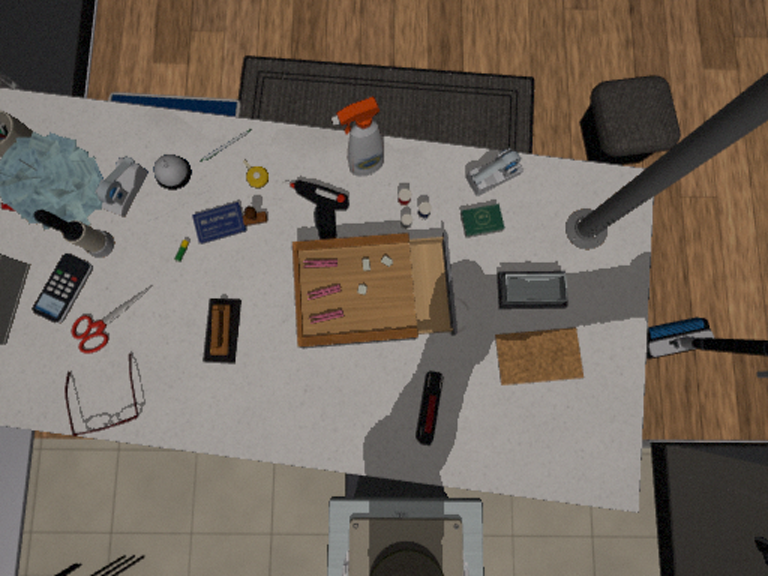

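View pics/scene0.png

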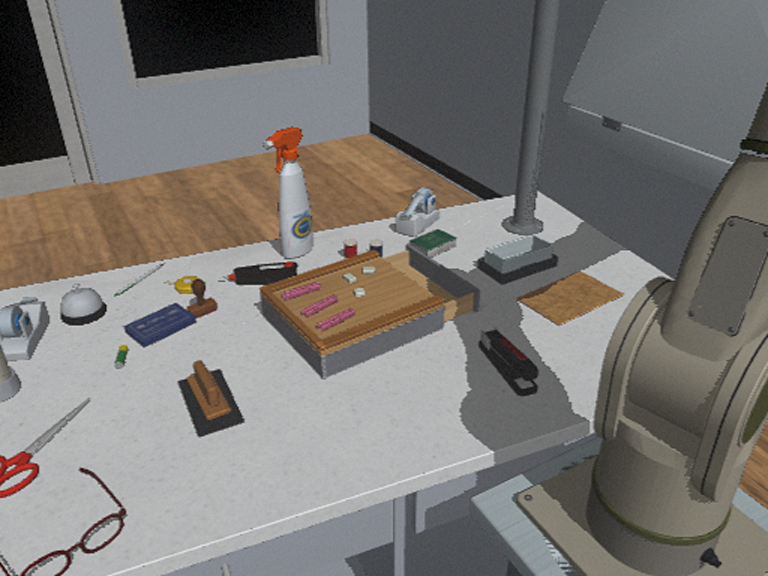

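Top view: board at about (375,290)/1.5 with three pegs left and three chips. The nest is at (533,289), mat at (539,357), scraper on its rest at (222,330) and pin tin at (482,218). I'll enlarge it for measuring.

Run:
```python
from h import *
c=load('top0'); save(c["color"][:,:,::-1],'topc',(190,150,400,262),3.8)
```

```text
(no output)
```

View pics/topc.png

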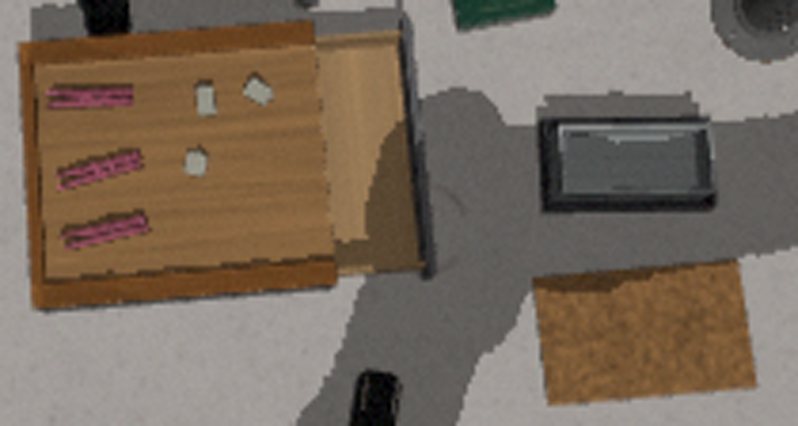

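Run:
```python
from h import *
c=load('top0'); n=lambda x,y:(190+(x+.5)/3.8-.5,150+(y+.5)/3.8-.5)
def q(name,pts,z):
    P=np.array([pw(c,*n(*p),z) for p in pts]); print(name,'mean',np.round(P.mean(0),4)); 
    if len(P)==4:
        e=[P[(i+1)%4]-P[i] for i in range(4)]; print('  edges',[ (round(np.linalg.norm(k)*1000), round(np.degrees(np.arctan2(k[1],k[0])),1)) for k in e])
    return P
q('nest',[(540,118),(712,117),(716,210),(543,212)],.022)
q('tray',[(556,123),(711,123),(711,196),(560,196)],.046)
q('mat',[(533,278),(738,260),(757,386),(549,405)],.004)
B=q('board',[(20,43),(314,22),(336,287),(35,310)],.063)
P={'pegA':[(47,97),(133,97)],'pegB':[(60,178),(142,158)],'pegC':[(65,238),(149,222)]}
for k,v in P.items():
    Q=q(k,v,.065); d=Q[1]-Q[0]; print(np.linalg.norm(d),np.degrees(np.arctan2(d[1],d[0])))
for k,p in {'c1':(206,99),'c2':(258,89),'c3':(195,162)}.items(): q(k,[p],.064)
q('front',[(403,15),(430,275)],.051)
N=lambda x,y:(x/1.5-.2,y/1.5-.2)
n=N
q('rest',[(209,297),(242,301),(237,363),(203,360)],.004)
q('rib',[(222,304),(218,356)],.05)
q('tin',[(480,219)],.022)
```

```text
nest mean [ 0.5914 -0.2775  0.022 ]
  edges [(149, np.float64(-89.1)), (81, np.float64(179.5)), (148, np.float64(91.2)), (82, np.float64(0.2))]
tray mean [ 0.5913 -0.2764  0.046 ]
  edges [(131, np.float64(-89.5)), (63, np.float64(177.1)), (127, np.float64(90.5)), (62, np.float64(1.3))]
mat mean [ 0.449  -0.2912  0.004 ]
  edges [(178, np.float64(-84.5)), (108, np.float64(-174.4)), (178, np.float64(95.6)), (108, np.float64(5.6))]
board mean [0.5816 0.1085 0.063 ]
  edges [(248, np.float64(-85.2)), (224, np.float64(-175.4)), (245, np.float64(94.8)), (224, np.float64(5.2))]
pegA mean [0.6365 0.1813 0.065 ]
0.0715683860370859 -89.46190802446095
pegB mean [0.5767 0.1705 0.065 ]
0.06937275273658215 -75.52866693672148
pegC mean [0.5253 0.1642 0.065 ]
0.06975966373249708 -78.61195575577547
c1 mean [0.636  0.0847 0.064 ]
c2 mean [0.6449 0.0414 0.064 ]
c3 mean [0.5826 0.0931 0.064 ]
front mean [ 0.6028 -0.0919  0.051 ]
rest mean [0.4989 0.3965 0.004 ]
  edges [(73, np.float64(-96.4)), (135, np.float64(178.5)), (74, np.float64(85.5)), (138, np.float64(-1.7))]
rib mean [0.4952 0.3885 0.05  ]
tin mean [ 0.7496 -0.1665  0.022 ]
```

Run:
```python
from h import *
import workcell
print([k for k in dir(workcell) if not k.startswith('_')][:60]); print(globals().get('tcp_to_tips'))
c=load('top0'); print('pole',pw(c,391,153,0))
```

```text
['MotionError', 'camera', 'get_obs', 'hand_in', 'tcp_to_tips']
0.011
pole [ 0.73339543 -0.41244646  0.        ]
```

apply_moves([
  {"az": -7, "gripper": 0},
  {"az": -7},
  {"az": -7},
  {"az": -7},
  {"az": -7},
])

```text
invalid input at $.rows[0]: expected keys x, y, z, ax, ay, az, gripper
```

apply_moves([
  {"az": -7},
  {"az": -7},
  {"az": -7},
  {"az": -7},
  {"az": -7},
])

```text
invalid input at $.rows[0]: expected keys x, y, z, ax, ay, az, gripper
```

apply_moves([
  {"az": -6.4},
  {"x": 0},
  {"x": 0},
])

```text
invalid input at $.rows[0]: expected keys x, y, z, ax, ay, az, gripper
```

apply_moves([
  {"x": 0, "y": 0, "z": 0, "ax": 0, "ay": 0, "az": -7, "gripper": 0},
  {"x": 0, "y": 0, "z": 0, "ax": 0, "ay": 0, "az": -7, "gripper": 0},
  {"x": 0, "y": 0, "z": 0, "ax": 0, "ay": 0, "az": -7, "gripper": 0},
  {"x": 0, "y": 0, "z": 0, "ax": 0, "ay": 0, "az": -7, "gripper": 0},
  {"x": 0, "y": 0, "z": 0, "ax": 0, "ay": 0, "az": -7, "gripper": 0},
])

```text
clock: 0.57
position: [0.1527, -0.6059, 0.242]
ee_rot: [0.908, 0.419, 0.0, -0.0]
ft_force: [0.5, -0.1, 0.6]
grip_width: 0.998
grasp_force: 0.0
```

apply_moves([
  {"x": 0, "y": 0, "z": 0, "ax": 0, "ay": 0, "az": -7, "gripper": 0},
  {"x": 0, "y": 0, "z": 0, "ax": 0, "ay": 0, "az": -7, "gripper": 0},
  {"x": 0, "y": 0, "z": 0, "ax": 0, "ay": 0, "az": -7, "gripper": 0},
  {"x": 0, "y": 0, "z": 0, "ax": 0, "ay": 0, "az": -7, "gripper": 0},
  {"x": 0, "y": 0, "z": 0, "ax": 0, "ay": 0, "az": -7, "gripper": 0},
])

```text
clock: 0.98
position: [0.1526, -0.6059, 0.242]
ee_rot: [0.74, 0.672, 0.0, -0.0]
ft_force: [-0.2, 0.3, -0.7]
grip_width: 1.003
grasp_force: 0.0
```

apply_moves([
  {"x": 0, "y": 0, "z": 0, "ax": 0, "ay": 0, "az": -6.4, "gripper": 0},
  {"x": 23, "y": 31, "z": 0, "ax": 0, "ay": 0, "az": 0, "gripper": 0},
  {"x": 23, "y": 31, "z": 0, "ax": 0, "ay": 0, "az": 0, "gripper": 0},
  {"x": 23, "y": 31, "z": 0, "ax": 0, "ay": 0, "az": 0, "gripper": 0},
  {"x": 23, "y": 31, "z": 0, "ax": 0, "ay": 0, "az": 0, "gripper": 0},
])

```text
clock: 1.4
position: [0.2768, -0.5116, 0.2421]
ee_rot: [0.704, 0.71, 0.0, -0.0]
ft_force: [0.8, -1.2, 0.0]
grip_width: 1.001
grasp_force: 0.0
```

apply_moves([
  {"x": 23, "y": 31, "z": 0, "ax": 0, "ay": 0, "az": 0, "gripper": 0},
  {"x": 23, "y": 31, "z": 0, "ax": 0, "ay": 0, "az": 0, "gripper": 0},
  {"x": 23, "y": 31, "z": 0, "ax": 0, "ay": 0, "az": 0, "gripper": 0},
  {"x": 23, "y": 31, "z": 0, "ax": 0, "ay": 0, "az": 0, "gripper": 0},
  {"x": 23, "y": 31, "z": 0, "ax": 0, "ay": 0, "az": 0, "gripper": 0},
])

```text
clock: 1.82
position: [0.4308, -0.3951, 0.2423]
ee_rot: [0.704, 0.71, -0.0, -0.0]
ft_force: [0.5, 0.5, 1.0]
grip_width: 1.002
grasp_force: 0.0
```

apply_moves([
  {"x": 23, "y": 31, "z": 0, "ax": 0, "ay": 0, "az": 0, "gripper": 0},
  {"x": 23, "y": 31, "z": 0, "ax": 0, "ay": 0, "az": 0, "gripper": 0},
  {"x": 23, "y": 31, "z": 0, "ax": 0, "ay": 0, "az": 0, "gripper": 0},
  {"x": 23, "y": 31, "z": 0, "ax": 0, "ay": 0, "az": 0, "gripper": 0},
  {"x": 0, "y": 0, "z": 0, "ax": 0, "ay": 0, "az": 0, "gripper": 0},
])

```text
clock: 2.23
position: [0.5584, -0.2951, 0.2418]
ee_rot: [0.7, 0.714, 0.002, -0.001]
ft_force: [1.1, 1.1, 0.6]
grip_width: 1.005
grasp_force: 0.0
```

Run:
```python
from h import *
to((.5913,-.277,.1),(0,1)); snap('wrist','w1',s=1.5)
```

```text
2.23 [ 0.5584 -0.2951  0.2418] x [-0.02   1.     0.004] z [ 0.002  0.004 -1.   ] F [1.1 1.1 0.6] 1.0047140780627943 0.0 [ 0.8   0.39 -0.51  1.42  0.19  1.38  0.31]
shift [ 16.9  33.  142. ]
az 1.1223860211377712
```

View pics/w1.png

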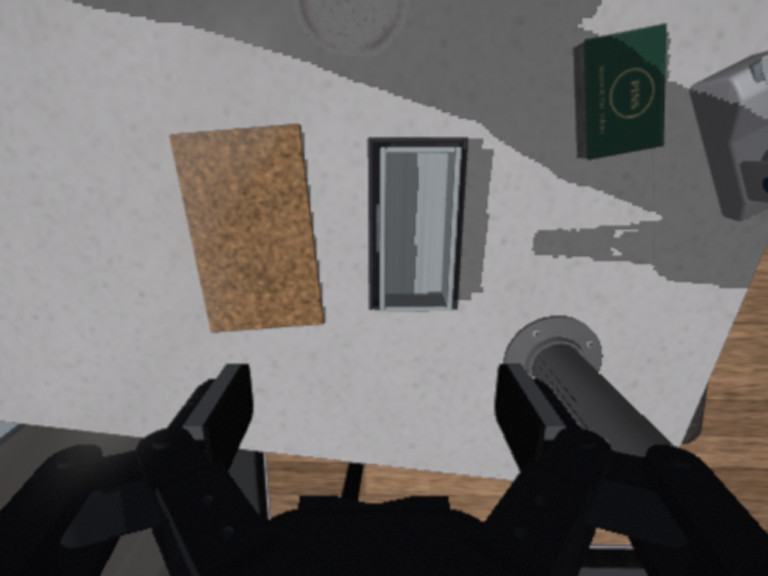

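Wrist view: tray rim corners are about (380,150),(463,150),(456,309),(380,309) and the mat is clear on the left.

Run:
```python
from h import *
c=load('w1')
P=np.array([pw(c,x/1.5-.2,y/1.5-.2,.046) for x,y in [(380,150),(463,150),(456,309),(380,309)]]);print(P.round(4),P.mean(0))
P=np.array([pw(c,x/1.5-.2,y/1.5-.2,.004) for x,y in [(171,134),(300,124),(323,323),(211,331)]]);print(P.round(4),P.mean(0))
to((.5913,-.277,.032),(0,1))
```

```text
[[ 0.5622 -0.214   0.046 ]
 [ 0.6241 -0.2128  0.046 ]
 [ 0.6288 -0.3392  0.046 ]
 [ 0.5652 -0.3404  0.046 ]] [ 0.59506996 -0.27660598  0.046     ]
[[ 0.3891 -0.2043  0.004 ]
 [ 0.4964 -0.1945  0.004 ]
 [ 0.5124 -0.3713  0.004 ]
 [ 0.405  -0.3816  0.004 ]] [ 0.4507403  -0.28794239  0.004     ]
2.28 [ 0.5559 -0.2984  0.2417] x [-0.017  1.     0.003] z [ 0.001  0.003 -1.   ] F [-0.4 -0.4  0.5] 0.9979091814268786 0.0 [ 0.81  0.39 -0.51  1.42  0.19  1.38  0.31]
shift [ 20.3  35.6 209.8]
az 0.9675788779228327
```

apply_moves([
  {"x": 21, "y": 30, "z": 0, "ax": 0, "ay": 0, "az": 0.5, "gripper": 0},
  {"x": 0, "y": 7, "z": 30, "ax": 0, "ay": 0, "az": 0, "gripper": 0},
  {"x": 0, "y": 0, "z": 35, "ax": 0, "ay": 0, "az": 0, "gripper": 0},
  {"x": 0, "y": 0, "z": 35, "ax": 0, "ay": 0, "az": 0, "gripper": 0},
  {"x": 0, "y": 0, "z": 35, "ax": 0, "ay": 0, "az": 0, "gripper": 0},
])

```text
clock: 2.7
position: [0.589, -0.2827, 0.1057]
ee_rot: [0.707, 0.707, -0.0, 0.0]
ft_force: [-0.2, -0.1, -0.3]
grip_width: 1.001
grasp_force: 0.0
```

apply_moves([
  {"x": 0, "y": 0, "z": 20, "ax": 0, "ay": 0, "az": 0, "gripper": 0},
  {"x": 0, "y": 0, "z": 0, "ax": 0, "ay": 0, "az": 0, "gripper": 0},
  {"x": 0, "y": 0, "z": 0, "ax": 0, "ay": 0, "az": 0, "gripper": 0},
])

```text
clock: 2.95
position: [0.5888, -0.2824, 0.0868]
ee_rot: [0.707, 0.707, -0.0, -0.001]
ft_force: [0.2, -0.1, 1.5]
grip_width: 1.0
grasp_force: 0.0
```

Run:
```python
from h import *
to((.593,-.277,.032),(0,1))
```

```text
2.95 [ 0.5888 -0.2824  0.0868] x [0.    1.    0.001] z [-0.002  0.001 -1.   ] F [ 0.2 -0.1  1.5] 1.0003736390100206 0.0 [ 0.73  0.56 -0.48  1.53  0.28  1.12  0.19]
shift [ 5.4  4.3 54.8]
az -0.0027249752131552896
```

apply_moves([
  {"x": 5, "y": 4, "z": 20, "ax": 0, "ay": 0, "az": 0, "gripper": 0},
  {"x": 0, "y": 0, "z": 20, "ax": 0, "ay": 0, "az": 0, "gripper": 0},
  {"x": 0, "y": 0, "z": 15, "ax": 0, "ay": 0, "az": 0, "gripper": 0},
  {"x": 0, "y": 0, "z": 0, "ax": 0, "ay": 0, "az": 0, "gripper": 0},
  {"x": 0, "y": 0, "z": 0, "ax": 0, "ay": 0, "az": 0, "gripper": 0},
])

```text
clock: 3.37
position: [0.5937, -0.2776, 0.0331]
ee_rot: [0.707, 0.707, -0.0, 0.0]
ft_force: [1.3, -0.3, -0.3]
grip_width: 0.996
grasp_force: 0.0
```

apply_moves([
  {"x": 0, "y": 0, "z": 0, "ax": 0, "ay": 0, "az": 0, "gripper": 1},
  {"x": 0, "y": 0, "z": 0, "ax": 0, "ay": 0, "az": 0, "gripper": 1},
  {"x": 0, "y": 0, "z": 0, "ax": 0, "ay": 0, "az": 0, "gripper": 1},
  {"x": 0, "y": 0, "z": 0, "ax": 0, "ay": 0, "az": 0, "gripper": 1},
  {"x": 0, "y": 0, "z": 0, "ax": 0, "ay": 0, "az": 0, "gripper": 1},
], newtons=60)

```text
clock: 3.78
position: [0.5947, -0.2776, 0.0344]
ee_rot: [0.707, 0.707, 0.0, 0.001]
ft_force: [-1.2, 0.0, 6.5]
grip_width: 0.689
grasp_force: 65.5
```

apply_moves([
  {"x": 0, "y": 0, "z": 0, "ax": 0, "ay": 0, "az": 0, "gripper": 1},
  {"x": 0, "y": 0, "z": 0, "ax": 0, "ay": 0, "az": 0, "gripper": 1},
  {"x": 0, "y": 0, "z": 0, "ax": 0, "ay": 0, "az": 0, "gripper": 1},
  {"x": 0, "y": 0, "z": 0, "ax": 0, "ay": 0, "az": 0, "gripper": 1},
  {"x": 0, "y": 0, "z": 0, "ax": 0, "ay": 0, "az": 0, "gripper": 1},
])

```text
clock: 4.2
position: [0.5947, -0.2776, 0.0344]
ee_rot: [0.707, 0.707, 0.0, 0.001]
ft_force: [-1.8, -0.5, 6.9]
grip_width: 0.689
grasp_force: 65.5
```

apply_moves([
  {"x": 0, "y": 0, "z": -8, "ax": 0, "ay": 0, "az": 0, "gripper": 1},
  {"x": 0, "y": 0, "z": -8, "ax": 0, "ay": 0, "az": 0, "gripper": 1},
  {"x": 0, "y": 0, "z": -15, "ax": 0, "ay": 0, "az": 0, "gripper": 1},
  {"x": 0, "y": 0, "z": -25, "ax": 0, "ay": 0, "az": 0, "gripper": 1},
  {"x": 0, "y": 0, "z": -25, "ax": 0, "ay": 0, "az": 0, "gripper": 1},
])

```text
clock: 4.62
position: [0.5935, -0.2768, 0.1153]
ee_rot: [0.707, 0.707, 0.0, -0.0]
ft_force: [1.2, 0.3, -1.0]
grip_width: 0.691
grasp_force: 65.4
```

apply_moves([
  {"x": 0, "y": -20, "z": 0, "ax": 0, "ay": 0, "az": 0, "gripper": 1},
  {"x": -2, "y": -30, "z": 0, "ax": 0, "ay": 0, "az": 0, "gripper": 1},
  {"x": -3, "y": -30, "z": 0, "ax": 0, "ay": 0, "az": 0, "gripper": 1},
  {"x": -3, "y": -30, "z": 0, "ax": 0, "ay": 0, "az": 0, "gripper": 1},
  {"x": -4, "y": -30, "z": 0, "ax": 0, "ay": 0, "az": 0, "gripper": 1},
])

```text
clock: 5.03
position: [0.4528, -0.289, 0.1149]
ee_rot: [0.707, 0.708, 0.0, 0.001]
ft_force: [1.4, -0.6, -0.8]
grip_width: 0.687
grasp_force: 65.5
```

apply_moves([
  {"x": 0, "y": 0, "z": 0, "ax": 0, "ay": 0, "az": -4.5, "gripper": 1},
  {"x": 0, "y": 0, "z": 0, "ax": 0, "ay": 0, "az": 0, "gripper": 1},
  {"x": 0, "y": 0, "z": 0, "ax": 0, "ay": 0, "az": 0, "gripper": 1},
])

```text
clock: 5.28
position: [0.4545, -0.2893, 0.1149]
ee_rot: [0.679, 0.734, 0.0, 0.001]
ft_force: [0.3, 0.1, -1.1]
grip_width: 0.693
grasp_force: 65.5
```

Run:
```python
from h import *
to((.450,-.290,.034),(-.087,1)); c=snap('scene','s1',(300,100,512,260),3.5)
```

```text
5.28 [ 0.4545 -0.2893  0.1149] x [-0.077  0.997 -0.001] z [ 0.002 -0.001 -1.   ] F [ 0.3  0.1 -1.1] 0.6927776299573312 65.45012712478638 [ 0.94  0.3  -0.52  1.82  0.17  1.07  0.43]
shift [-0.2 -4.7 80.9]
az -0.5365708796441311
```

View pics/s1.png

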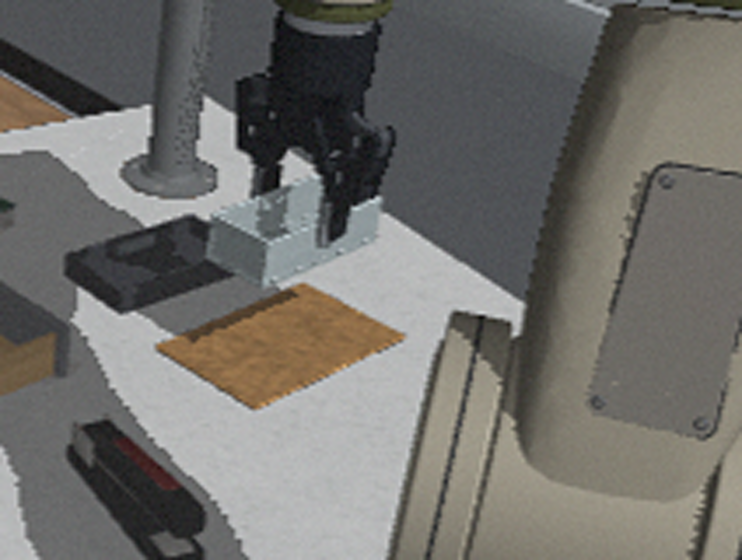

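The tray (crop centre about (295,230)) hangs level in the gripper, above the mat. Lowering it now.

apply_moves([
  {"x": 0, "y": -4, "z": 30, "ax": 0, "ay": 0, "az": 0, "gripper": 1},
  {"x": 0, "y": 0, "z": 25, "ax": 0, "ay": 0, "az": 0, "gripper": 1},
  {"x": 0, "y": 0, "z": 18, "ax": 0, "ay": 0, "az": 0, "gripper": 1},
  {"x": 0, "y": 0, "z": 6, "ax": 0, "ay": 0, "az": 0, "gripper": 1},
  {"x": 0, "y": 0, "z": 2, "ax": 0, "ay": 0, "az": 0, "gripper": 1},
])

```text
clock: 5.75
position: [0.4502, -0.2885, 0.0322]
ee_rot: [0.679, 0.735, 0.0, -0.001]
ft_force: [-6.9, 5.3, 16.4]
grip_width: 0.689
grasp_force: 67.9
```

apply_moves([
  {"x": 0, "y": 0, "z": 0, "ax": 0, "ay": 0, "az": 0, "gripper": 1},
  {"x": 0, "y": 0, "z": 0, "ax": 0, "ay": 0, "az": 0, "gripper": 1},
])

```text
clock: 5.92
position: [0.451, -0.2892, 0.0331]
ee_rot: [0.679, 0.735, 0.0, 0.001]
ft_force: [-0.0, -0.6, -1.4]
grip_width: 0.683
grasp_force: 65.8
```

apply_moves([
  {"x": 0, "y": 0, "z": 0, "ax": 0, "ay": 0, "az": 0, "gripper": 0},
  {"x": 0, "y": 0, "z": 0, "ax": 0, "ay": 0, "az": 0, "gripper": 0},
  {"x": 0, "y": 0, "z": 0, "ax": 0, "ay": 0, "az": 0, "gripper": 0},
  {"x": 0, "y": 0, "z": 0, "ax": 0, "ay": 0, "az": 0, "gripper": 0},
  {"x": 0, "y": 0, "z": 0, "ax": 0, "ay": 0, "az": 0, "gripper": 0},
])

```text
clock: 6.33
position: [0.4498, -0.2895, 0.0325]
ee_rot: [0.679, 0.735, 0.0, 0.0]
ft_force: [-0.2, 0.6, -0.2]
grip_width: 0.997
grasp_force: 0.0
```

apply_moves([
  {"x": 0, "y": 0, "z": -20, "ax": 0, "ay": 0, "az": 0, "gripper": 0},
  {"x": 0, "y": 0, "z": -40, "ax": 0, "ay": 0, "az": 0, "gripper": 0},
  {"x": 0, "y": 0, "z": -40, "ax": 0, "ay": 0, "az": 0, "gripper": 0},
  {"x": 0, "y": 0, "z": -40, "ax": 0, "ay": 0, "az": 0, "gripper": 0},
  {"x": 0, "y": 0, "z": -40, "ax": 0, "ay": 0, "az": 0, "gripper": 0.67},
])

```text
clock: 6.75
position: [0.4494, -0.2891, 0.2144]
ee_rot: [0.678, 0.735, 0.0, 0.0]
ft_force: [0.4, -0.7, 0.4]
grip_width: 0.887
grasp_force: 0.0
```

apply_moves([
  {"x": 36, "y": 18, "z": -3, "ax": 0, "ay": 0, "az": 0, "gripper": 0.67},
  {"x": 36, "y": 18, "z": -3, "ax": 0, "ay": 0, "az": 0, "gripper": 0.67},
  {"x": 36, "y": 18, "z": -3, "ax": 0, "ay": 0, "az": 0, "gripper": 0.67},
  {"x": 36, "y": 18, "z": -3, "ax": 0, "ay": 0, "az": 0, "gripper": 0.67},
  {"x": 36, "y": 18, "z": -3, "ax": 0, "ay": 0, "az": 0, "gripper": 0.67},
])

```text
clock: 7.17
position: [0.5255, -0.1012, 0.2278]
ee_rot: [0.679, 0.734, -0.0, 0.0]
ft_force: [1.6, -1.0, 0.2]
grip_width: 0.33
grasp_force: 0.0
```

apply_moves([
  {"x": 36, "y": 18, "z": 0, "ax": 0, "ay": 0, "az": 0, "gripper": 0.67},
  {"x": 36, "y": 18, "z": 0, "ax": 0, "ay": 0, "az": 0, "gripper": 0.67},
  {"x": 36, "y": 18, "z": 0, "ax": 0, "ay": 0, "az": 0, "gripper": 0.67},
  {"x": 0, "y": 0, "z": 0, "ax": 0, "ay": 0, "az": 0, "gripper": 0.67},
  {"x": 0, "y": 0, "z": 0, "ax": 0, "ay": 0, "az": 0, "gripper": 0.67},
])

```text
clock: 7.58
position: [0.5706, 0.0123, 0.2273]
ee_rot: [0.677, 0.736, 0.0, -0.0]
ft_force: [-0.8, -1.0, -0.1]
grip_width: 0.33
grasp_force: 0.0
```

apply_moves([
  {"x": 0, "y": 0, "z": 0, "ax": 0, "ay": 0, "az": 0, "gripper": 0.67},
  {"x": 0, "y": 0, "z": 0, "ax": 0, "ay": 0, "az": 0, "gripper": 0.67},
])

```text
clock: 7.75
position: [0.5703, 0.0076, 0.2272]
ee_rot: [0.679, 0.734, -0.0, 0.0]
ft_force: [-0.5, 0.1, -0.8]
grip_width: 0.328
grasp_force: 0.0
```

Run:
```python
from h import *
st(); snap('wrist','w2',s=1.5); snap('top','top1')
```

```text
7.75 [0.5703 0.0076 0.2272] x [-0.077  0.997 -0.001] z [-0.    -0.001 -1.   ] F [-0.5  0.1 -0.8] 0.32769436476370617 0.0 [ 0.52  0.3  -0.74  1.6   0.21  1.32 -0.17]
```

View pics/w2.png

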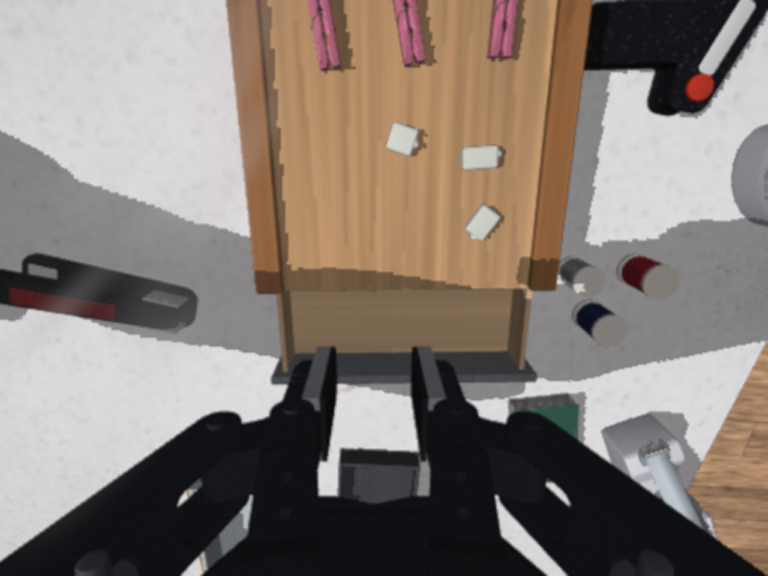

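Wrist view: the three chips are at (404,139), (482,157), (483,222) and the near ends of the pegs at (329,68), (413,64), (500,58). I'll check these against the top view.

Run:
```python
from h import *
c=load('w2')
for k,p,ctr,yaw in [('C',(328,67),(.5253,.1642),101.4),('B',(412,63),(.5767,.1705),104.5),('A',(500,58),(.6365,.1813),90.5)]:
    a=np.radians(yaw); print(k,pw(c,p[0]/1.5-.2,p[1]/1.5-.2,.066).round(4),np.array(ctr)-.036*np.array([np.cos(a),np.sin(a)]))
for k,p in {'c3':(404,139),'c1':(482,157),'c2':(483,222)}.items(): print(k,pw(c,p[0]/1.5-.2,p[1]/1.5-.2,.064).round(4))
P=np.array([pw(c,p[0]/1.5-.2,p[1]/1.5-.2,.063) for p in [(255,293),(554,290)]]);print(P.round(4),P.mean(0),np.diff(P,axis=0))
print(pw(c,273/1.5,380/1.5,.051),pw(c,536/1.5,380/1.5,.051))
print([proj(load('top1'),p).round() for p in [(.450,-.290,.04)]])
for yaw,p in [(101.4,(.5253,.1642,.16)),(104.5,(.5767,.1705,.16)),(90.5,(.6365,.1813,.16))]:
    a=np.radians(yaw); to(p,(np.cos(a),np.sin(a)))
c=load('top1'); save(c["color"][:,:,::-1],'topd',(190,150,400,262),3)
```

```text
C [0.5319 0.1346 0.066 ] [0.53241566 0.12891024]
B [0.5843 0.1409 0.066 ] [0.58571368 0.13564668]
A [0.6389 0.1479 0.066 ] [0.63681416 0.14530137]
c3 [0.5839 0.0957 0.064 ]
c1 [0.6374 0.0884 0.064 ]
c2 [0.6449 0.045  0.064 ]
[[ 0.4838 -0.0208  0.063 ]
 [ 0.7058 -0.0013  0.063 ]] [ 0.59482313 -0.01101657  0.063     ] [[0.22203649 0.01947124 0.        ]]
[ 0.49500762 -0.10094235  0.051     ] [ 0.71333441 -0.08410563  0.051     ]
[array([362., 236.])]
7.85 [0.5703 0.0075 0.2273] x [-0.077  0.997 -0.001] z [-0.    -0.001 -1.   ] F [ 0.2  0.2 -0.6] 0.3325880183786788 0.0 [ 0.52  0.3  -0.74  1.6   0.21  1.32 -0.17]
shift [159.7 -32.8  67.2]
az -6.9951924900007185
7.85 [0.5703 0.0075 0.2273] x [-0.077  0.997 -0.001] z [-0.    -0.001 -1.   ] F [ 0.2  0.2 -0.6] 0.3325880183786788 0.0 [ 0.52  0.3  -0.74  1.6   0.21  1.32 -0.17]
shift [162.1  18.9  67.2]
az -10.095193195157577
7.85 [0.5703 0.0075 0.2273] x [-0.077  0.997 -0.001] z [-0.    -0.001 -1.   ] F [ 0.2  0.2 -0.6] 0.3325880183786788 0.0 [ 0.52  0.3  -0.74  1.6   0.21  1.32 -0.17]
shift [168.2  79.4  67.2]
az 3.9048102331178143
```

View pics/topd.png

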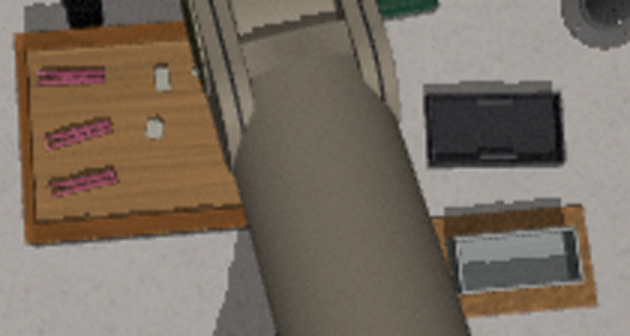

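The tray stands on the mat, centred at about (518,260) in this crop, and the nest is empty. Next is peg C.

apply_moves([
  {"x": 32, "y": -6.6, "z": 10, "ax": 0, "ay": 0, "az": 0, "gripper": 0.67},
  {"x": 33, "y": -6.6, "z": 10, "ax": 0, "ay": 0, "az": 0, "gripper": 0.67},
  {"x": 33, "y": -6.6, "z": 10, "ax": 0, "ay": 0, "az": 0, "gripper": 0.67},
  {"x": 33, "y": -6.6, "z": 10, "ax": 0, "ay": 0, "az": 0, "gripper": 0.67},
  {"x": 31, "y": -6.6, "z": 10, "ax": 0, "ay": 0, "az": 0, "gripper": 0.67},
])

```text
clock: 8.27
position: [0.5243, 0.1685, 0.1771]
ee_rot: [0.679, 0.734, 0.0, 0.0]
ft_force: [0.1, 1.0, 0.5]
grip_width: 0.332
grasp_force: 0.0
```

apply_moves([
  {"x": 0, "y": 0, "z": 20, "ax": 0, "ay": 0, "az": -7, "gripper": 0.67},
  {"x": 0, "y": 0, "z": 20, "ax": 0, "ay": 0, "az": 0, "gripper": 0.67},
  {"x": 0, "y": 0, "z": 0, "ax": 0, "ay": 0, "az": 0, "gripper": 0.67},
  {"x": 0, "y": 0, "z": 0, "ax": 0, "ay": 0, "az": 0, "gripper": 0.67},
])

```text
clock: 8.6
position: [0.5245, 0.1668, 0.137]
ee_rot: [0.633, 0.774, -0.001, -0.0]
ft_force: [-0.2, 0.8, 0.7]
grip_width: 0.328
grasp_force: 0.0
```

Run:
```python
from h import *
a=np.radians(101.4); to((.5253,.166,.068),(np.cos(a),np.sin(a)))
```

```text
8.6 [0.5245 0.1668 0.137 ] x [-0.198  0.98  -0.   ] z [-0.002 -0.001 -1.   ] F [-0.2  0.8  0.7] 0.3277895077870483 0.0 [ 0.3   0.37 -0.82  1.75  0.29  1.15 -0.41]
shift [-0.9  0.8 69. ]
az 0.004027658695946457
```

Tracking is accurate, so I'll descend, grip and lift.

apply_moves([
  {"x": 0, "y": 1, "z": 30, "ax": 0, "ay": 0, "az": 0, "gripper": 0.67},
  {"x": 0, "y": 0, "z": 25, "ax": 0, "ay": 0, "az": 0, "gripper": 0.67},
  {"x": 0, "y": 0, "z": 13, "ax": 0, "ay": 0, "az": 0, "gripper": 0.67},
  {"x": 0, "y": 0, "z": 0, "ax": 0, "ay": 0, "az": 0, "gripper": 0.67},
  {"x": 0, "y": 0, "z": 0, "ax": 0, "ay": 0, "az": 0, "gripper": 1},
], newtons=30)

```text
clock: 9.02
position: [0.5262, 0.168, 0.0703]
ee_rot: [0.633, 0.774, 0.0, 0.0]
ft_force: [0.2, 0.2, -0.0]
grip_width: 0.203
grasp_force: 0.0
```

apply_moves([
  {"x": 0, "y": 0, "z": 0, "ax": 0, "ay": 0, "az": 0, "gripper": 1},
  {"x": 0, "y": 0, "z": 0, "ax": 0, "ay": 0, "az": 0, "gripper": 1},
  {"x": 0, "y": 0, "z": 0, "ax": 0, "ay": 0, "az": 0, "gripper": 1},
  {"x": 0, "y": 0, "z": 0, "ax": 0, "ay": 0, "az": 0, "gripper": 1},
])

```text
clock: 9.35
position: [0.5265, 0.1684, 0.0706]
ee_rot: [0.633, 0.775, 0.001, 0.001]
ft_force: [-1.1, -0.7, 6.3]
grip_width: 0.157
grasp_force: 32.9
```

apply_moves([
  {"x": 0, "y": 0, "z": -10, "ax": 0, "ay": 0, "az": 0, "gripper": 1},
  {"x": 0, "y": 0, "z": -30, "ax": 0, "ay": 0, "az": 0, "gripper": 1},
  {"x": 0, "y": 0, "z": -30, "ax": 0, "ay": 0, "az": 0, "gripper": 1},
  {"x": 0, "y": 0, "z": 0, "ax": 0, "ay": 0, "az": 7, "gripper": 1},
  {"x": 0, "y": 0, "z": 0, "ax": 0, "ay": 0, "az": 0, "gripper": 1},
])

```text
clock: 9.77
position: [0.5267, 0.1686, 0.1418]
ee_rot: [0.681, 0.733, 0.001, 0.001]
ft_force: [-0.6, 0.2, -0.8]
grip_width: 0.159
grasp_force: 32.1
```

Run:
```python
from h import *
to((.45,-.29,.09),(-.079,1))
```

```text
9.77 [0.5267 0.1686 0.1418] x [-0.073  0.997  0.   ] z [ 0.004  0.001 -1.   ] F [-0.6  0.2 -0.8] 0.15948386606769074 32.09267556667328 [ 0.28  0.36 -0.8   1.75  0.28  1.15 -0.53]
shift [-451.8 -110.4   51.3]
az -0.30704933014457936
```

apply_moves([
  {"x": -37.7, "y": -10.3, "z": 0, "ax": 0, "ay": 0, "az": 0, "gripper": 1},
  {"x": -37.7, "y": -10.3, "z": 0, "ax": 0, "ay": 0, "az": 0, "gripper": 1},
  {"x": -37.7, "y": -10.3, "z": 0, "ax": 0, "ay": 0, "az": 0, "gripper": 1},
  {"x": -37.7, "y": -10.3, "z": 0, "ax": 0, "ay": 0, "az": 0, "gripper": 1},
  {"x": -37.7, "y": -10.3, "z": 0, "ax": 0, "ay": 0, "az": 0, "gripper": 1},
])

```text
clock: 10.18
position: [0.488, -0.0256, 0.1389]
ee_rot: [0.677, 0.736, -0.0, -0.0]
ft_force: [1.1, -0.5, 0.5]
grip_width: 0.16
grasp_force: 32.1
```

apply_moves([
  {"x": -37.7, "y": -10.3, "z": 0, "ax": 0, "ay": 0, "az": 0, "gripper": 1},
  {"x": -37.7, "y": -10.3, "z": 0, "ax": 0, "ay": 0, "az": 0, "gripper": 1},
  {"x": -37.7, "y": -10.3, "z": 0, "ax": 0, "ay": 0, "az": 0, "gripper": 1},
  {"x": -37.7, "y": -10.3, "z": 0, "ax": 0, "ay": 0, "az": 0, "gripper": 1},
  {"x": -37.7, "y": -10.3, "z": 0, "ax": 0, "ay": 0, "az": 0, "gripper": 1},
])

```text
clock: 10.6
position: [0.4516, -0.2175, 0.139]
ee_rot: [0.677, 0.736, -0.0, -0.0]
ft_force: [0.7, -0.2, -0.3]
grip_width: 0.159
grasp_force: 32.1
```

apply_moves([
  {"x": -37.7, "y": -10.3, "z": 0, "ax": 0, "ay": 0, "az": 0, "gripper": 1},
  {"x": -37.7, "y": -10.3, "z": 0, "ax": 0, "ay": 0, "az": 0, "gripper": 1},
  {"x": 0, "y": 0, "z": 30, "ax": 0, "ay": 0, "az": 0, "gripper": 1},
  {"x": 0, "y": 0, "z": 30, "ax": 0, "ay": 0, "az": 0, "gripper": 1},
  {"x": 0, "y": 0, "z": 0, "ax": 0, "ay": 0, "az": 0, "gripper": 1},
])

```text
clock: 11.02
position: [0.4346, -0.2913, 0.0739]
ee_rot: [0.678, 0.735, -0.0, -0.005]
ft_force: [-1.7, 1.2, -1.7]
grip_width: 0.161
grasp_force: 32.1
```

Run:
```python
from h import *
to((.437,-.290,.060),(-.079,1))
```

```text
11.02 [ 0.4346 -0.2913  0.0739] x [-0.081  0.997  0.006] z [-0.007  0.005 -1.   ] F [-1.7  1.2 -1.7] 0.16070692797742428 32.0976984500885 [ 0.96  0.33 -0.52  1.88  0.19  0.99  0.43]
shift [ 1.   2.6 13.9]
az 0.12336672835549223
```

apply_moves([
  {"x": 0, "y": 2, "z": 14, "ax": 0, "ay": 0, "az": 0, "gripper": 1},
  {"x": 0, "y": 0, "z": 0, "ax": 0, "ay": 0, "az": 0, "gripper": 1},
  {"x": 0, "y": 0, "z": 0, "ax": 0, "ay": 0, "az": 0, "gripper": 0.67},
  {"x": 0, "y": 0, "z": 0, "ax": 0, "ay": 0, "az": 0, "gripper": 0.67},
  {"x": 0, "y": 0, "z": 0, "ax": 0, "ay": 0, "az": 0, "gripper": 0.67},
])

```text
clock: 11.43
position: [0.4408, -0.2926, 0.0666]
ee_rot: [0.678, 0.735, -0.0, 0.001]
ft_force: [-0.3, -0.6, 0.4]
grip_width: 0.33
grasp_force: 0.0
```

apply_moves([
  {"x": 0, "y": 0, "z": 0, "ax": 0, "ay": 0, "az": 0, "gripper": 0.67},
  {"x": 0, "y": 0, "z": -40, "ax": 0, "ay": 0, "az": 0, "gripper": 0.67},
  {"x": 0, "y": 0, "z": -40, "ax": 0, "ay": 0, "az": 0, "gripper": 0.67},
  {"x": 0, "y": 0, "z": 0, "ax": 0, "ay": 0, "az": 0, "gripper": 0.67},
])

```text
clock: 11.77
position: [0.4437, -0.294, 0.153]
ee_rot: [0.678, 0.735, 0.001, 0.005]
ft_force: [0.9, -0.1, 0.2]
grip_width: 0.33
grasp_force: 0.0
```

Run:
```python
from h import *
a=np.radians(104.5);to((.5767,.172,.13),(np.cos(a),np.sin(a)))
```

```text
11.77 [ 0.4437 -0.294   0.153 ] x [-0.08   0.997 -0.007] z [ 0.008 -0.006 -1.   ] F [ 0.9 -0.1  0.2] 0.32962672836424545 0.0 [ 0.98  0.24 -0.54  1.8   0.14  1.13  0.47]
shift [454.  169.6  21.3]
az -9.918940130279282
```

apply_moves([
  {"x": 37.8, "y": 14.1, "z": 0, "ax": 0, "ay": 0, "az": 0, "gripper": 0.67},
  {"x": 37.8, "y": 14.1, "z": 0, "ax": 0, "ay": 0, "az": 0, "gripper": 0.67},
  {"x": 37.8, "y": 14.1, "z": 0, "ax": 0, "ay": 0, "az": 0, "gripper": 0.67},
  {"x": 37.8, "y": 14.1, "z": 0, "ax": 0, "ay": 0, "az": 0, "gripper": 0.67},
  {"x": 37.8, "y": 14.1, "z": 0, "ax": 0, "ay": 0, "az": 0, "gripper": 0.67},
])

```text
clock: 12.18
position: [0.4959, -0.0968, 0.1461]
ee_rot: [0.679, 0.735, 0.0, 0.001]
ft_force: [0.9, -1.0, 0.6]
grip_width: 0.33
grasp_force: 0.0
```

apply_moves([
  {"x": 37.8, "y": 14.1, "z": 0, "ax": 0, "ay": 0, "az": 0, "gripper": 0.67},
  {"x": 37.8, "y": 14.1, "z": 0, "ax": 0, "ay": 0, "az": 0, "gripper": 0.67},
  {"x": 37.8, "y": 14.1, "z": 0, "ax": 0, "ay": 0, "az": 0, "gripper": 0.67},
  {"x": 37.8, "y": 14.1, "z": 0, "ax": 0, "ay": 0, "az": 0, "gripper": 0.67},
  {"x": 37.8, "y": 14.1, "z": 0, "ax": 0, "ay": 0, "az": 0, "gripper": 0.67},
])

```text
clock: 12.6
position: [0.5513, 0.0973, 0.146]
ee_rot: [0.679, 0.734, 0.0, 0.001]
ft_force: [1.8, -0.4, 0.1]
grip_width: 0.33
grasp_force: 0.0
```

apply_moves([
  {"x": 37.8, "y": 14.1, "z": 0, "ax": 0, "ay": 0, "az": 0, "gripper": 0.67},
  {"x": 37.8, "y": 14.1, "z": 0, "ax": 0, "ay": 0, "az": 0, "gripper": 0.67},
  {"x": 0, "y": 0, "z": 10, "ax": 0, "ay": 0, "az": -5, "gripper": 0.67},
  {"x": 0, "y": 0, "z": 10, "ax": 0, "ay": 0, "az": -5, "gripper": 0.67},
  {"x": 0, "y": 0, "z": 0, "ax": 0, "ay": 0, "az": 0, "gripper": 0.67},
])

```text
clock: 13.02
position: [0.5722, 0.1736, 0.1238]
ee_rot: [0.61, 0.793, -0.001, -0.001]
ft_force: [-1.5, -0.8, -0.2]
grip_width: 0.33
grasp_force: 0.0
```

apply_moves([
  {"x": 0, "y": 0, "z": 0, "ax": 0, "ay": 0, "az": 0, "gripper": 0.67},
  {"x": 0, "y": 0, "z": 0, "ax": 0, "ay": 0, "az": 0, "gripper": 0.67},
])

```text
clock: 13.18
position: [0.5734, 0.1726, 0.1261]
ee_rot: [0.613, 0.79, 0.0, 0.0]
ft_force: [-0.0, -0.6, 0.6]
grip_width: 0.332
grasp_force: 0.0
```

Run:
```python
from h import *
a=np.radians(104.5);to((.5767,.172,.068),(np.cos(a),np.sin(a)))
```

```text
13.18 [0.5734 0.1726 0.1261] x [-0.247  0.969 -0.   ] z [ 0.001 -0.    -1.   ] F [-0.  -0.6  0.6] 0.33182090742164927 0.0 [ 0.25  0.48 -0.79  1.64  0.37  1.17 -0.38]
shift [-1.3  3.  58.1]
az -0.17183254398594272
```

apply_moves([
  {"x": 0, "y": 3, "z": 20, "ax": 0, "ay": 0, "az": 0, "gripper": 0.67},
  {"x": 0, "y": 0, "z": 23, "ax": 0, "ay": 0, "az": 0, "gripper": 0.67},
  {"x": 0, "y": 0, "z": 14, "ax": 0, "ay": 0, "az": 0, "gripper": 0.67},
  {"x": 0, "y": 0, "z": 0, "ax": 0, "ay": 0, "az": 0, "gripper": 0.67},
  {"x": 0, "y": 0, "z": 0, "ax": 0, "ay": 0, "az": 0, "gripper": 1},
], newtons=30)

```text
clock: 13.6
position: [0.576, 0.1735, 0.0685]
ee_rot: [0.613, 0.79, -0.0, 0.0]
ft_force: [-1.6, 0.0, 0.6]
grip_width: 0.202
grasp_force: 0.0
```

apply_moves([
  {"x": 0, "y": 0, "z": 0, "ax": 0, "ay": 0, "az": 0, "gripper": 1},
  {"x": 0, "y": 0, "z": 0, "ax": 0, "ay": 0, "az": 0, "gripper": 1},
  {"x": 0, "y": 0, "z": 0, "ax": 0, "ay": 0, "az": 0, "gripper": 1},
  {"x": 0, "y": 0, "z": 0, "ax": 0, "ay": 0, "az": 0, "gripper": 1},
])

```text
clock: 13.93
position: [0.5761, 0.1738, 0.0687]
ee_rot: [0.612, 0.791, 0.0, 0.0]
ft_force: [-0.6, -0.7, 2.7]
grip_width: 0.164
grasp_force: 32.0
```

apply_moves([
  {"x": 0, "y": 0, "z": -10, "ax": 0, "ay": 0, "az": 0, "gripper": 1},
  {"x": 0, "y": 0, "z": -30, "ax": 0, "ay": 0, "az": 0, "gripper": 1},
  {"x": 0, "y": 0, "z": -30, "ax": 0, "ay": 0, "az": 5, "gripper": 1},
  {"x": 0, "y": 0, "z": 0, "ax": 0, "ay": 0, "az": 5, "gripper": 1},
  {"x": 0, "y": 0, "z": 0, "ax": 0, "ay": 0, "az": 0, "gripper": 1},
])

```text
clock: 14.35
position: [0.577, 0.1745, 0.141]
ee_rot: [0.68, 0.733, 0.002, 0.001]
ft_force: [0.3, 0.4, -1.0]
grip_width: 0.161
grasp_force: 31.8
```

Run:
```python
from h import *
to((.449,-.29,.06),(-.079,1))
```

```text
14.35 [0.577  0.1745 0.141 ] x [-0.075  0.997  0.   ] z [ 0.004  0.001 -1.   ] F [ 0.3  0.4 -1. ] 0.16130249110154737 31.7861670255661 [ 0.22  0.46 -0.76  1.62  0.34  1.19 -0.53]
shift [-453.6 -162.8   80.2]
az -0.2075363025619481
```

apply_moves([
  {"x": -37.8, "y": -13.3, "z": 0, "ax": 0, "ay": 0, "az": 0, "gripper": 1},
  {"x": -37.8, "y": -13.3, "z": 0, "ax": 0, "ay": 0, "az": 0, "gripper": 1},
  {"x": -37.8, "y": -13.3, "z": 0, "ax": 0, "ay": 0, "az": 0, "gripper": 1},
  {"x": -37.8, "y": -13.3, "z": 0, "ax": 0, "ay": 0, "az": 0, "gripper": 1},
  {"x": -37.8, "y": -13.3, "z": 0, "ax": 0, "ay": 0, "az": 0, "gripper": 1},
])

```text
clock: 14.77
position: [0.5232, -0.0216, 0.1377]
ee_rot: [0.677, 0.736, -0.001, -0.0]
ft_force: [0.4, -0.9, -0.3]
grip_width: 0.162
grasp_force: 31.8
```

apply_moves([
  {"x": -37.8, "y": -13.3, "z": 0, "ax": 0, "ay": 0, "az": 0, "gripper": 1},
  {"x": -37.8, "y": -13.3, "z": 0, "ax": 0, "ay": 0, "az": 0, "gripper": 1},
  {"x": -37.8, "y": -13.3, "z": 0, "ax": 0, "ay": 0, "az": 0, "gripper": 1},
  {"x": -37.8, "y": -13.3, "z": 0, "ax": 0, "ay": 0, "az": 0, "gripper": 1},
  {"x": -37.8, "y": -13.3, "z": 0, "ax": 0, "ay": 0, "az": 0, "gripper": 1},
])

```text
clock: 15.18
position: [0.4718, -0.2152, 0.138]
ee_rot: [0.677, 0.736, -0.0, -0.0]
ft_force: [2.0, -0.6, -0.4]
grip_width: 0.16
grasp_force: 31.8
```

apply_moves([
  {"x": -37.8, "y": -13.3, "z": 0, "ax": 0, "ay": 0, "az": 0, "gripper": 1},
  {"x": -37.8, "y": -13.3, "z": 0, "ax": 0, "ay": 0, "az": 0, "gripper": 1},
  {"x": 0, "y": 0, "z": 30, "ax": 0, "ay": 0, "az": 0, "gripper": 1},
  {"x": 0, "y": 0, "z": 30, "ax": 0, "ay": 0, "az": 0, "gripper": 1},
  {"x": 0, "y": 0, "z": 0, "ax": 0, "ay": 0, "az": 0, "gripper": 1},
])

```text
clock: 15.6
position: [0.449, -0.2898, 0.0729]
ee_rot: [0.678, 0.735, -0.001, -0.004]
ft_force: [-0.8, 0.5, -1.0]
grip_width: 0.16
grasp_force: 31.8
```

apply_moves([
  {"x": 0, "y": 0, "z": 0, "ax": 0, "ay": 0, "az": 0, "gripper": 1},
  {"x": 0, "y": 0, "z": 0, "ax": 0, "ay": 0, "az": 0, "gripper": 1},
])

```text
clock: 15.77
position: [0.4534, -0.2905, 0.0795]
ee_rot: [0.678, 0.735, 0.0, 0.0]
ft_force: [0.4, 0.7, -0.6]
grip_width: 0.164
grasp_force: 31.8
```

Run:
```python
from h import *
to((.453,-.290,.060),(-.079,1)); snap('wrist','w3')
```

```text
15.77 [ 0.4534 -0.2905  0.0795] x [-0.082  0.997 -0.   ] z [ 0.001 -0.    -1.   ] F [ 0.4  0.7 -0.6] 0.16437495511428168 31.788750886917114 [ 0.97  0.35 -0.56  1.85  0.22  1.    0.4 ]
shift [ 0.5 -0.4 19.5]
az 0.15957519186028435
```

View pics/w3.png

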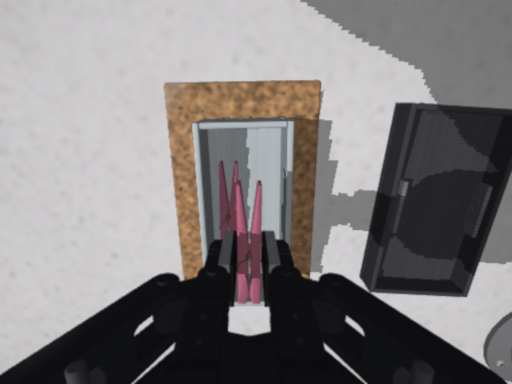

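The first peg lies in the tray at about (228,200), with the held peg at (248,240) just above it and inside the walls. Releasing.

apply_moves([
  {"x": 0, "y": 3, "z": 17, "ax": 0, "ay": 0, "az": 0, "gripper": 1},
  {"x": 0, "y": 0, "z": 0, "ax": 0, "ay": 0, "az": 0, "gripper": 1},
  {"x": 0, "y": 0, "z": 0, "ax": 0, "ay": 0, "az": 0, "gripper": 1},
  {"x": 0, "y": 0, "z": 0, "ax": 0, "ay": 0, "az": 0, "gripper": 0.67},
  {"x": 0, "y": 0, "z": 0, "ax": 0, "ay": 0, "az": 0, "gripper": 0.67},
])

```text
clock: 16.23
position: [0.4562, -0.2909, 0.0625]
ee_rot: [0.678, 0.735, 0.0, 0.001]
ft_force: [-1.0, -0.5, 0.6]
grip_width: 0.327
grasp_force: 0.0
```

apply_moves([
  {"x": 0, "y": 0, "z": 0, "ax": 0, "ay": 0, "az": 0, "gripper": 0.67},
  {"x": 0, "y": 0, "z": -40, "ax": 0, "ay": 0, "az": 0, "gripper": 0.67},
  {"x": 0, "y": 0, "z": -30, "ax": 0, "ay": 0, "az": 0, "gripper": 0.67},
  {"x": 0, "y": 0, "z": 0, "ax": 0, "ay": 0, "az": 0, "gripper": 0.67},
  {"x": 0, "y": 0, "z": 0, "ax": 0, "ay": 0, "az": 0, "gripper": 0.67},
])

```text
clock: 16.65
position: [0.4568, -0.2914, 0.1336]
ee_rot: [0.679, 0.734, 0.0, 0.002]
ft_force: [0.1, 0.2, -2.3]
grip_width: 0.331
grasp_force: 0.0
```

Run:
```python
from h import *
a=np.radians(90.5);to((.637,.183,.13),(np.cos(a),np.sin(a)))
```

```text
16.65 [ 0.4568 -0.2914  0.1336] x [-0.079  0.997 -0.003] z [ 0.003 -0.003 -1.   ] F [ 0.1  0.2 -2.3] 0.3308113853663985 0.0 [ 0.98  0.29 -0.58  1.79  0.18  1.1   0.43]
shift [458.7 217.1   2.8]
az 4.030459202919843
```

apply_moves([
  {"x": 35.3, "y": 16.8, "z": 0, "ax": 0, "ay": 0, "az": 0, "gripper": 0.67},
  {"x": 35.3, "y": 16.8, "z": 0, "ax": 0, "ay": 0, "az": 0, "gripper": 0.67},
  {"x": 35.3, "y": 16.8, "z": 0, "ax": 0, "ay": 0, "az": 0, "gripper": 0.67},
  {"x": 35.3, "y": 16.8, "z": 0, "ax": 0, "ay": 0, "az": 0, "gripper": 0.67},
  {"x": 35.3, "y": 16.8, "z": 0, "ax": 0, "ay": 0, "az": 0, "gripper": 0.67},
])

```text
clock: 17.07
position: [0.5252, -0.1064, 0.1306]
ee_rot: [0.679, 0.734, -0.0, -0.0]
ft_force: [1.7, -0.4, 0.3]
grip_width: 0.324
grasp_force: 0.0
```

apply_moves([
  {"x": 35.3, "y": 16.8, "z": 0, "ax": 0, "ay": 0, "az": 0, "gripper": 0.67},
  {"x": 35.3, "y": 16.8, "z": 0, "ax": 0, "ay": 0, "az": 0, "gripper": 0.67},
  {"x": 35.3, "y": 16.8, "z": 0, "ax": 0, "ay": 0, "az": 0, "gripper": 0.67},
  {"x": 35.3, "y": 16.8, "z": 0, "ax": 0, "ay": 0, "az": 0, "gripper": 0.67},
  {"x": 35.3, "y": 16.8, "z": 0, "ax": 0, "ay": 0, "az": 0, "gripper": 0.67},
])

```text
clock: 17.48
position: [0.5951, 0.076, 0.1303]
ee_rot: [0.679, 0.734, -0.001, -0.0]
ft_force: [0.5, -0.9, 0.8]
grip_width: 0.325
grasp_force: 0.0
```

apply_moves([
  {"x": 35.3, "y": 16.8, "z": 0, "ax": 0, "ay": 0, "az": 0, "gripper": 0.67},
  {"x": 35.3, "y": 16.8, "z": 0, "ax": 0, "ay": 0, "az": 0, "gripper": 0.67},
  {"x": 35.3, "y": 16.8, "z": 0, "ax": 0, "ay": 0, "az": 0, "gripper": 0.67},
  {"x": 0, "y": 0, "z": 0, "ax": 0, "ay": 0, "az": 4, "gripper": 0.67},
  {"x": 0, "y": 0, "z": 0, "ax": 0, "ay": 0, "az": 0, "gripper": 0.67},
])

```text
clock: 17.9
position: [0.636, 0.1874, 0.1297]
ee_rot: [0.703, 0.711, -0.0, -0.001]
ft_force: [-0.4, -0.6, 0.8]
grip_width: 0.328
grasp_force: 0.0
```

apply_moves([
  {"x": 0, "y": 0, "z": 0, "ax": 0, "ay": 0, "az": 0, "gripper": 0.67},
  {"x": 0, "y": 0, "z": 0, "ax": 0, "ay": 0, "az": 0, "gripper": 0.67},
])

```text
clock: 18.07
position: [0.637, 0.1822, 0.1306]
ee_rot: [0.704, 0.71, -0.001, 0.0]
ft_force: [-0.6, -1.3, -0.5]
grip_width: 0.331
grasp_force: 0.0
```

Run:
```python
from h import *
a=np.radians(90.5);to((.637,.183,.068),(np.cos(a),np.sin(a)))
```

```text
18.07 [0.637  0.1822 0.1306] x [-0.01   1.    -0.001] z [-0.001 -0.002 -1.   ] F [-0.6 -1.3 -0.5] 0.3314894781200028 0.0 [ 0.14  0.59 -0.7   1.45  0.39  1.24 -0.59]
shift [ 0.9  0.  62.6]
az 0.049279696959729336
```

apply_moves([
  {"x": 0, "y": 0, "z": 25, "ax": 0, "ay": 0, "az": 0, "gripper": 0.67},
  {"x": 0, "y": 0, "z": 23, "ax": 0, "ay": 0, "az": 0, "gripper": 0.67},
  {"x": 0, "y": 0, "z": 14, "ax": 0, "ay": 0, "az": 0, "gripper": 0.67},
  {"x": 0, "y": 0, "z": 0, "ax": 0, "ay": 0, "az": 0, "gripper": 0.67},
  {"x": 0, "y": 0, "z": 0, "ax": 0, "ay": 0, "az": 0, "gripper": 1},
], newtons=30)

```text
clock: 18.48
position: [0.6372, 0.1827, 0.069]
ee_rot: [0.704, 0.71, -0.0, 0.0]
ft_force: [-0.4, -0.2, -0.3]
grip_width: 0.202
grasp_force: 0.0
```

apply_moves([
  {"x": 0, "y": 0, "z": 0, "ax": 0, "ay": 0, "az": 0, "gripper": 1},
  {"x": 0, "y": 0, "z": 0, "ax": 0, "ay": 0, "az": 0, "gripper": 1},
  {"x": 0, "y": 0, "z": 0, "ax": 0, "ay": 0, "az": 0, "gripper": 1},
  {"x": 0, "y": 0, "z": 0, "ax": 0, "ay": 0, "az": 0, "gripper": 1},
])

```text
clock: 18.82
position: [0.6373, 0.1839, 0.0696]
ee_rot: [0.704, 0.71, 0.0, 0.0]
ft_force: [-0.0, -0.5, -1.0]
grip_width: 0.159
grasp_force: 32.2
```

apply_moves([
  {"x": 0, "y": 0, "z": -10, "ax": 0, "ay": 0, "az": 0, "gripper": 1},
  {"x": 0, "y": 0, "z": -30, "ax": 0, "ay": 0, "az": 0, "gripper": 1},
  {"x": 0, "y": 0, "z": -30, "ax": 0, "ay": 0, "az": 0, "gripper": 1},
  {"x": 0, "y": 0, "z": 0, "ax": 0, "ay": 0, "az": -4, "gripper": 1},
  {"x": 0, "y": 0, "z": 0, "ax": 0, "ay": 0, "az": 0, "gripper": 1},
])

```text
clock: 19.23
position: [0.6382, 0.1847, 0.1424]
ee_rot: [0.677, 0.736, 0.002, 0.001]
ft_force: [0.4, 0.5, -0.9]
grip_width: 0.165
grasp_force: 32.2
```

Run:
```python
from h import *
to((.464,-.29,.06),(-.079,1))
```

```text
19.23 [0.6382 0.1847 0.1424] x [-0.082  0.997  0.001] z [ 0.004  0.001 -1.   ] F [ 0.4  0.5 -0.9] 0.1650484510373361 32.19739079475403 [ 0.15  0.58 -0.71  1.44  0.39  1.26 -0.52]
shift [-458.7 -213.1   81.2]
az 0.2082832658974212
```

apply_moves([
  {"x": -35.3, "y": -16.4, "z": 0, "ax": 0, "ay": 0, "az": 0, "gripper": 1},
  {"x": -35.3, "y": -16.4, "z": 0, "ax": 0, "ay": 0, "az": 0, "gripper": 1},
  {"x": -35.3, "y": -16.4, "z": 0, "ax": 0, "ay": 0, "az": 0, "gripper": 1},
  {"x": -35.3, "y": -16.4, "z": 0, "ax": 0, "ay": 0, "az": 0, "gripper": 1},
  {"x": -35.3, "y": -16.4, "z": 0, "ax": 0, "ay": 0, "az": 0, "gripper": 1},
])

```text
clock: 19.65
position: [0.5679, -0.0001, 0.1388]
ee_rot: [0.679, 0.734, -0.0, -0.0]
ft_force: [1.1, -0.2, 0.9]
grip_width: 0.162
grasp_force: 32.2
```

apply_moves([
  {"x": -35.3, "y": -16.4, "z": 0, "ax": 0, "ay": 0, "az": 0, "gripper": 1},
  {"x": -35.3, "y": -16.4, "z": 0, "ax": 0, "ay": 0, "az": 0, "gripper": 1},
  {"x": -35.3, "y": -16.4, "z": 0, "ax": 0, "ay": 0, "az": 0, "gripper": 1},
  {"x": -35.3, "y": -16.4, "z": 0, "ax": 0, "ay": 0, "az": 0, "gripper": 1},
  {"x": -35.3, "y": -16.4, "z": 0, "ax": 0, "ay": 0, "az": 0, "gripper": 1},
])

```text
clock: 20.07
position: [0.5001, -0.1824, 0.1391]
ee_rot: [0.679, 0.734, -0.0, -0.0]
ft_force: [0.3, -0.8, -0.8]
grip_width: 0.163
grasp_force: 32.2
```

apply_moves([
  {"x": -35.3, "y": -16.4, "z": 0, "ax": 0, "ay": 0, "az": 0, "gripper": 1},
  {"x": -35.3, "y": -16.4, "z": 0, "ax": 0, "ay": 0, "az": 0, "gripper": 1},
  {"x": -35.3, "y": -16.4, "z": 0, "ax": 0, "ay": 0, "az": 0, "gripper": 1},
  {"x": 0, "y": 0, "z": 30, "ax": 0, "ay": 0, "az": 0, "gripper": 1},
  {"x": 0, "y": 0, "z": 30, "ax": 0, "ay": 0, "az": 0, "gripper": 1},
])

```text
clock: 20.48
position: [0.4601, -0.2939, 0.0795]
ee_rot: [0.681, 0.732, -0.0, 0.001]
ft_force: [0.2, 0.5, -1.3]
grip_width: 0.162
grasp_force: 32.2
```

apply_moves([
  {"x": 0, "y": 0, "z": 0, "ax": 0, "ay": 0, "az": 0, "gripper": 1},
  {"x": 0, "y": 0, "z": 0, "ax": 0, "ay": 0, "az": 0, "gripper": 1},
  {"x": 0, "y": 0, "z": 0, "ax": 0, "ay": 0, "az": 0, "gripper": 1},
])

```text
clock: 20.73
position: [0.4617, -0.2899, 0.0806]
ee_rot: [0.678, 0.735, 0.0, 0.0]
ft_force: [0.3, -0.2, 0.7]
grip_width: 0.162
grasp_force: 32.2
```

Run:
```python
from h import *
to((.465,-.290,.060),(-.079,1))
```

```text
20.73 [ 0.4617 -0.2899  0.0806] x [-0.08   0.997 -0.   ] z [ 0.001 -0.    -1.   ] F [ 0.3 -0.2  0.7] 0.16241783352114433 32.21265256404877 [ 0.97  0.37 -0.58  1.83  0.24  1.01  0.38]
shift [-0.4  3.3 20.6]
az 0.04298389621700949
```

apply_moves([
  {"x": 0, "y": 2, "z": 19, "ax": 0, "ay": 0, "az": 0, "gripper": 1},
  {"x": 0, "y": 0, "z": 0, "ax": 0, "ay": 0, "az": 0, "gripper": 1},
  {"x": 0, "y": 0, "z": 0, "ax": 0, "ay": 0, "az": 0, "gripper": 1},
  {"x": 0, "y": 0, "z": 0, "ax": 0, "ay": 0, "az": 0, "gripper": 0.7},
  {"x": 0, "y": 0, "z": 0, "ax": 0, "ay": 0, "az": 0, "gripper": 0.7},
])

```text
clock: 21.15
position: [0.4636, -0.2904, 0.0617]
ee_rot: [0.679, 0.735, 0.0, 0.001]
ft_force: [-0.0, 0.2, 0.2]
grip_width: 0.301
grasp_force: 0.0
```

apply_moves([
  {"x": 0, "y": 0, "z": 0, "ax": 0, "ay": 0, "az": 0, "gripper": 0.7},
  {"x": 0, "y": 0, "z": -40, "ax": 0, "ay": 0, "az": 0, "gripper": 0.7},
  {"x": 0, "y": 0, "z": -40, "ax": 0, "ay": 0, "az": 0, "gripper": 0.7},
  {"x": 0, "y": 0, "z": -40, "ax": 0, "ay": 0, "az": 0, "gripper": 0.7},
  {"x": 0, "y": 0, "z": 0, "ax": 0, "ay": 0, "az": 0, "gripper": 0.7},
])

```text
clock: 21.57
position: [0.4664, -0.2915, 0.1888]
ee_rot: [0.678, 0.735, 0.001, 0.006]
ft_force: [0.0, -0.1, -0.2]
grip_width: 0.297
grasp_force: 0.0
```

Run:
```python
from h import *
c=snap('wrist','w4'); t=snap('top','t4')
a=c["color"][70:384,120:400,::-1]; b=t["color"][120:260,130:290,::-1]
a=cv2.resize(np.ascontiguousarray(a),None,fx=1.3,fy=1.3); b=cv2.resize(np.ascontiguousarray(b),None,fx=2.7,fy=2.7,interpolation=2)
im=np.zeros((max(a.shape[0],b.shape[0]),a.shape[1]+b.shape[1],3),np.uint8); im[:a.shape[0],:a.shape[1]]=a; im[:b.shape[0],a.shape[1]:]=b
print(a.shape,b.shape); cv2.imwrite('pics/mix4.png',im)
to((.4952,.3885,.2),(1,0))
```

```text
(408, 364, 3) (378, 432, 3)
21.67 [ 0.4638 -0.2907  0.1826] x [-0.079  0.997 -0.003] z [ 0.003 -0.003 -1.   ] F [-0.9 -0.3 -1.6] 0.30062741913258956 0.0 [ 1.    0.26 -0.61  1.72  0.16  1.2   0.44]
shift [674.5  84.9 -19.2]
az -85.47627788432834
```

View pics/mix4.png

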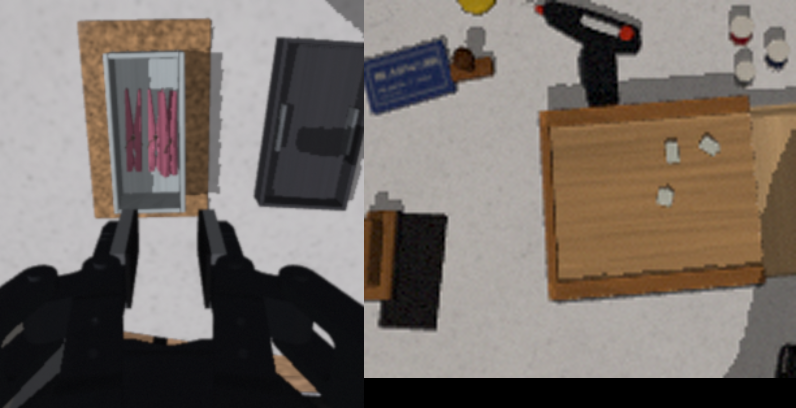

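All three pegs lie in the tray (left part, about (150,130)). On the right, the scraper has been knocked sideways off its rest towards +y, with its brown top at x<400. I'll go above it and look.

apply_moves([
  {"x": 38.9, "y": 8.8, "z": -4, "ax": 0, "ay": 0, "az": 0, "gripper": 0.4},
  {"x": 38.9, "y": 8.8, "z": -4, "ax": 0, "ay": 0, "az": 0, "gripper": 0.4},
  {"x": 38.9, "y": 8.8, "z": -4, "ax": 0, "ay": 0, "az": 0, "gripper": 0.4},
  {"x": 38.9, "y": 8.8, "z": -4, "ax": 0, "ay": 0, "az": 0, "gripper": 0.4},
  {"x": 38.9, "y": 8.8, "z": -4, "ax": 0, "ay": 0, "az": 0, "gripper": 0.4},
])

```text
clock: 22.08
position: [0.4905, -0.0909, 0.1994]
ee_rot: [0.679, 0.734, -0.001, -0.001]
ft_force: [1.2, 0.3, 0.2]
grip_width: 0.6
grasp_force: 0.0
```

apply_moves([
  {"x": 38.9, "y": 8.8, "z": -4, "ax": 0, "ay": 0, "az": 0, "gripper": 0.4},
  {"x": 38.9, "y": 8.8, "z": -4, "ax": 0, "ay": 0, "az": 0, "gripper": 0.4},
  {"x": 38.9, "y": 8.8, "z": -4, "ax": 0, "ay": 0, "az": 0, "gripper": 0.4},
  {"x": 38.9, "y": 8.8, "z": -4, "ax": 0, "ay": 0, "az": 0, "gripper": 0.4},
  {"x": 38.9, "y": 8.8, "z": -4, "ax": 0, "ay": 0, "az": 0, "gripper": 0.4},
])

```text
clock: 22.5
position: [0.5192, 0.1062, 0.2195]
ee_rot: [0.679, 0.734, -0.001, -0.0]
ft_force: [1.0, 0.2, 0.2]
grip_width: 0.6
grasp_force: 0.0
```

apply_moves([
  {"x": 38.9, "y": 8.8, "z": -4, "ax": 0, "ay": 0, "az": 0, "gripper": 0.4},
  {"x": 38.9, "y": 8.8, "z": -4, "ax": 0, "ay": 0, "az": 0, "gripper": 0.4},
  {"x": 38.9, "y": 8.8, "z": -4, "ax": 0, "ay": 0, "az": 0, "gripper": 0.4},
  {"x": 38.9, "y": 8.8, "z": -4, "ax": 0, "ay": 0, "az": 0, "gripper": 0.4},
  {"x": 38.9, "y": 8.8, "z": -4, "ax": 0, "ay": 0, "az": 0, "gripper": 0.4},
])

```text
clock: 22.92
position: [0.548, 0.3034, 0.2389]
ee_rot: [0.679, 0.734, -0.001, -0.0]
ft_force: [0.1, -0.4, 0.3]
grip_width: 0.599
grasp_force: 0.0
```

apply_moves([
  {"x": 38.9, "y": 8.8, "z": -4, "ax": 0, "ay": 0, "az": 0, "gripper": 0.4},
  {"x": 38.9, "y": 8.8, "z": -4, "ax": 0, "ay": 0, "az": 0, "gripper": 0.4},
  {"x": 0, "y": 0, "z": 0, "ax": 0, "ay": 0, "az": -7.1, "gripper": 0.4},
  {"x": 0, "y": 0, "z": 0, "ax": 0, "ay": 0, "az": -7.1, "gripper": 0.4},
  {"x": 0, "y": 0, "z": 0, "ax": 0, "ay": 0, "az": -7.1, "gripper": 0.4},
])

```text
clock: 23.33
position: [0.5586, 0.3821, 0.2464]
ee_rot: [0.527, 0.85, -0.001, -0.001]
ft_force: [1.1, -1.0, -0.9]
grip_width: 0.6
grasp_force: 0.0
```

apply_moves([
  {"x": 0, "y": 0, "z": 0, "ax": 0, "ay": 0, "az": -7.1, "gripper": 0.4},
  {"x": 0, "y": 0, "z": 0, "ax": 0, "ay": 0, "az": -7.1, "gripper": 0.4},
  {"x": 0, "y": 0, "z": 0, "ax": 0, "ay": 0, "az": -7.1, "gripper": 0.4},
  {"x": 0, "y": 0, "z": 0, "ax": 0, "ay": 0, "az": -7.1, "gripper": 0.4},
  {"x": 0, "y": 0, "z": 0, "ax": 0, "ay": 0, "az": -7.1, "gripper": 0.4},
])

```text
clock: 23.75
position: [0.5593, 0.3806, 0.2467]
ee_rot: [0.244, 0.97, -0.001, -0.001]
ft_force: [0.3, -0.4, 0.4]
grip_width: 0.601
grasp_force: 0.0
```

apply_moves([
  {"x": 0, "y": 0, "z": 0, "ax": 0, "ay": 0, "az": -7.1, "gripper": 0.4},
  {"x": 0, "y": 0, "z": 0, "ax": 0, "ay": 0, "az": -7.1, "gripper": 0.4},
  {"x": 0, "y": 0, "z": 0, "ax": 0, "ay": 0, "az": -7.1, "gripper": 0.4},
  {"x": 0, "y": 0, "z": 0, "ax": 0, "ay": 0, "az": -7.1, "gripper": 0.4},
  {"x": 0, "y": 0, "z": 0, "ax": 0, "ay": 0, "az": 0, "gripper": 0.4},
])

```text
clock: 24.17
position: [0.5594, 0.3806, 0.2466]
ee_rot: [-0.001, 1.0, -0.001, -0.001]
ft_force: [-0.4, -0.2, -0.4]
grip_width: 0.601
grasp_force: 0.0
```

apply_moves([
  {"x": 0, "y": 0, "z": 0, "ax": 0, "ay": 0, "az": 0, "gripper": 0.4},
  {"x": 0, "y": 0, "z": 0, "ax": 0, "ay": 0, "az": 0, "gripper": 0.4},
])

```text
clock: 24.33
position: [0.5595, 0.3808, 0.2475]
ee_rot: [0.004, 1.0, -0.0, -0.0]
ft_force: [-0.4, 0.1, 0.7]
grip_width: 0.596
grasp_force: 0.0
```

Run:
```python
from h import *
st(); snap('wrist','w5',s=1.5)
```

```text
24.33 [0.5595 0.3808 0.2475] x [-1.     0.008  0.001] z [-0.001 -0.001 -1.   ] F [-0.4  0.1  0.7] 0.5959289422402592 0.0 [ 0.01  0.69 -1.13  1.25  0.62  1.55  0.54]
```

View pics/w5.png

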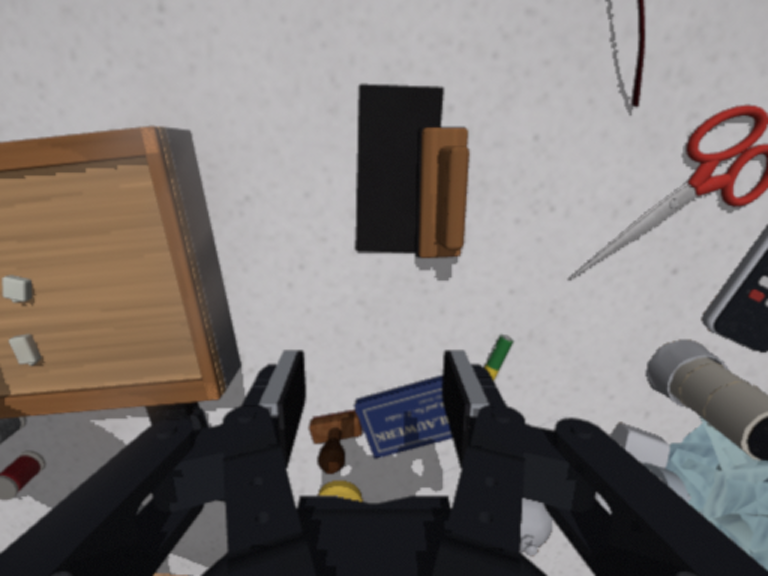

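The rest is at (360..442, 85..253). The scraper stands upright beside it and overlaps its edge, with base (418..467, 127..257) and rib top (440..468, 147..248).

Run:
```python
from h import *
c=load('w5')
def q(n,pts,z):
    P=np.array([pw(c,x/1.5-.2,y/1.5-.2,z) for x,y in pts]); e=[P[(i+1)%4]-P[i] for i in range(4)]
    print(n,P.mean(0).round(4),[ (round(np.linalg.norm(k)*1000), round(np.degrees(np.arctan2(k[1],k[0])),1)) for k in e])
q('rib',[(446,147),(468,147),(462,248),(440,248)],.052)
q('base',[(421,127),(467,127),(463,257),(418,256)],.018)
q('rest',[(360,85),(442,87),(438.5,254),(357,252)],.004)
a=np.radians(88.5-90); to((.495,.425,.1))
```

```text
rib [0.5166 0.4435 0.052 ] [(16, np.float64(89.5)), (76, np.float64(-0.2)), (18, np.float64(-90.5)), (76, np.float64(178.9))]
base [0.5163 0.4397 0.018 ] [(37, np.float64(89.5)), (108, np.float64(1.5)), (40, np.float64(-91.8)), (107, np.float64(-180.0))]
rest [0.5    0.4041 0.004 ] [(67, np.float64(88.2)), (140, np.float64(1.0)), (75, np.float64(-91.9)), (139, np.float64(177.8))]
24.38 [0.5596 0.3809 0.2478] x [-1.     0.008  0.   ] z [-0.    -0.001 -1.   ] F [0.4 0.4 0. ] 0.5992584035650427 0.0 [ 0.01  0.69 -1.13  1.25  0.62  1.55  0.54]
shift [ 64.9  43.7 147.8]
```

apply_moves([
  {"x": 21.5, "y": 30.5, "z": 0, "ax": 0, "ay": 0, "az": 0, "gripper": 0.4},
  {"x": 21.5, "y": 30.5, "z": 10, "ax": 0, "ay": 0, "az": 0, "gripper": 0.4},
  {"x": 0, "y": 0, "z": 40, "ax": 0, "ay": 0, "az": 0, "gripper": 0.4},
  {"x": 0, "y": 0, "z": 40, "ax": 0, "ay": 0, "az": 0, "gripper": 0.4},
  {"x": 0, "y": 0, "z": 40, "ax": 0, "ay": 0, "az": 0, "gripper": 0.4},
])

```text
clock: 24.8
position: [0.5164, 0.4429, 0.1172]
ee_rot: [0.003, 1.0, 0.0, 0.001]
ft_force: [1.7, 0.1, -0.4]
grip_width: 0.598
grasp_force: 0.0
```

apply_moves([
  {"x": 0, "y": 0, "z": 0, "ax": 0, "ay": 0, "az": 0, "gripper": 0.4},
  {"x": 0, "y": 0, "z": 0, "ax": 0, "ay": 0, "az": 0, "gripper": 0.4},
  {"x": 0, "y": 0, "z": 0, "ax": 0, "ay": 0, "az": 0, "gripper": 0.4},
])

```text
clock: 25.05
position: [0.5175, 0.443, 0.1209]
ee_rot: [0.003, 1.0, 0.001, 0.001]
ft_force: [0.2, -0.1, 0.4]
grip_width: 0.596
grasp_force: 0.0
```

Run:
```python
from h import *
to((.5165,.443,.038),(1,0))
```

```text
25.05 [0.5175 0.443  0.1209] x [-1.     0.006 -0.001] z [ 0.001  0.002 -1.   ] F [ 0.2 -0.1  0.4] 0.5961594124246151 0.0 [-0.1   0.79 -1.07  1.4   0.7   1.35  0.38]
shift [ 1.1 -0.2 82.9]
az -0.3281285725123553
```

apply_moves([
  {"x": 0, "y": 0, "z": 30, "ax": 0, "ay": 0, "az": 0, "gripper": 0.4},
  {"x": 0, "y": 0, "z": 30, "ax": 0, "ay": 0, "az": 0, "gripper": 0.4},
  {"x": 0, "y": 0, "z": 22, "ax": 0, "ay": 0, "az": 0, "gripper": 0.4},
  {"x": 0, "y": 0, "z": 0, "ax": 0, "ay": 0, "az": 0, "gripper": 0.4},
  {"x": 0, "y": 0, "z": 0, "ax": 0, "ay": 0, "az": 0, "gripper": 0.4},
])

```text
clock: 25.47
position: [0.5177, 0.4429, 0.0385]
ee_rot: [0.003, 1.0, 0.001, 0.001]
ft_force: [0.2, -0.0, 0.4]
grip_width: 0.601
grasp_force: 0.0
```

apply_moves([
  {"x": 0, "y": 0, "z": 0, "ax": 0, "ay": 0, "az": 0, "gripper": 1},
  {"x": 0, "y": 0, "z": 0, "ax": 0, "ay": 0, "az": 0, "gripper": 1},
  {"x": 0, "y": 0, "z": 0, "ax": 0, "ay": 0, "az": 0, "gripper": 1},
  {"x": 0, "y": 0, "z": 0, "ax": 0, "ay": 0, "az": 0, "gripper": 1},
  {"x": 0, "y": 0, "z": 0, "ax": 0, "ay": 0, "az": 0, "gripper": 1},
], newtons=90)

```text
clock: 25.88
position: [0.5181, 0.4429, 0.0391]
ee_rot: [0.003, 1.0, 0.001, 0.001]
ft_force: [-0.2, -2.1, 9.9]
grip_width: 0.17
grasp_force: 92.3
```

apply_moves([
  {"x": 0, "y": 0, "z": 0, "ax": 0, "ay": 0, "az": 0, "gripper": 1},
  {"x": 0, "y": 0, "z": 0, "ax": 0, "ay": 0, "az": 0, "gripper": 1},
  {"x": 0, "y": 0, "z": 0, "ax": 0, "ay": 0, "az": 0, "gripper": 1},
])

```text
clock: 26.13
position: [0.518, 0.443, 0.0391]
ee_rot: [0.003, 1.0, 0.001, 0.001]
ft_force: [-0.4, -1.9, 10.2]
grip_width: 0.171
grasp_force: 92.3
```

apply_moves([
  {"x": 0, "y": 0, "z": -20, "ax": 0, "ay": 0, "az": 0, "gripper": 1},
  {"x": 0, "y": 0, "z": -40, "ax": 0, "ay": 0, "az": 0, "gripper": 1},
  {"x": 0, "y": 0, "z": -40, "ax": 0, "ay": 0, "az": 0, "gripper": 1},
  {"x": 0, "y": 0, "z": 0, "ax": 0, "ay": 0, "az": -4.9, "gripper": 1},
  {"x": 0, "y": 0, "z": 0, "ax": 0, "ay": 0, "az": 0, "gripper": 1},
])

```text
clock: 26.55
position: [0.5177, 0.4434, 0.14]
ee_rot: [-0.042, 0.999, 0.002, 0.002]
ft_force: [0.7, -0.4, -2.8]
grip_width: 0.164
grasp_force: 90.7
```

Run:
```python
from h import *
st(); snap('scene','s6',(80,130,330,318),3.2);
```

```text
26.55 [0.5177 0.4434 0.14  ] x [-0.996 -0.085 -0.004] z [ 0.004  0.003 -1.   ] F [ 0.7 -0.4 -2.8] 0.16430651608710914 90.6671941280365 [-0.09  0.78 -1.1   1.38  0.7   1.38  0.47]
```

View pics/s6.png

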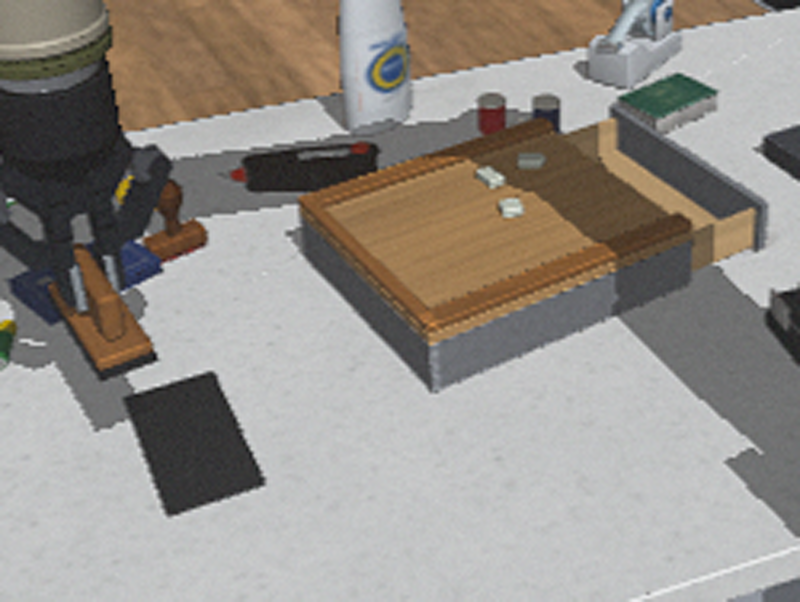

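The scraper is held level, with its base centre at crop (105,335). The three chips, at (489,177), (511,207), (530,160), sit within the width of one sweep.

Run:
```python
from h import *
to((.6077,.1483,.14),(.9963,.0854))
```

```text
26.6 [0.5173 0.4424 0.1376] x [-0.997 -0.08  -0.002] z [ 0.002  0.001 -1.   ] F [ 0.5 -0.4 -1.6] 0.1695616523354395 90.63104510307312 [-0.09  0.79 -1.1   1.38  0.7   1.38  0.47]
shift [ -66.6 -300.4   -2.5]
az -0.3152106234180678
```

apply_moves([
  {"x": -7.4, "y": -33.4, "z": 0, "ax": 0, "ay": 0, "az": -0.3, "gripper": 1},
  {"x": -7.4, "y": -33.4, "z": 0, "ax": 0, "ay": 0, "az": 0, "gripper": 1},
  {"x": -7.4, "y": -33.4, "z": 0, "ax": 0, "ay": 0, "az": 0, "gripper": 1},
  {"x": -7.4, "y": -33.4, "z": 0, "ax": 0, "ay": 0, "az": 0, "gripper": 1},
  {"x": -7.4, "y": -33.4, "z": 0, "ax": 0, "ay": 0, "az": 0, "gripper": 1},
])

```text
clock: 27.02
position: [0.5678, 0.2767, 0.1349]
ee_rot: [-0.042, 0.999, -0.001, -0.001]
ft_force: [0.1, 0.6, -0.8]
grip_width: 0.173
grasp_force: 90.5
```

apply_moves([
  {"x": -7.4, "y": -33.4, "z": 0, "ax": 0, "ay": 0, "az": 0, "gripper": 1},
  {"x": -7.4, "y": -33.4, "z": 0, "ax": 0, "ay": 0, "az": 0, "gripper": 1},
  {"x": -7.4, "y": -33.4, "z": 0, "ax": 0, "ay": 0, "az": 0, "gripper": 1},
  {"x": -7.4, "y": -33.4, "z": 0, "ax": 0, "ay": 0, "az": 0, "gripper": 1},
  {"x": 0, "y": 0, "z": 20, "ax": 0, "ay": 0, "az": 0, "gripper": 1},
])

```text
clock: 27.43
position: [0.6133, 0.1397, 0.1173]
ee_rot: [-0.036, 0.999, -0.002, 0.002]
ft_force: [1.5, 0.0, -1.2]
grip_width: 0.17
grasp_force: 90.8
```

apply_moves([
  {"x": 0, "y": 0, "z": 0, "ax": 0, "ay": 0, "az": 0, "gripper": 1},
  {"x": 0, "y": 0, "z": 0, "ax": 0, "ay": 0, "az": 0, "gripper": 1},
  {"x": 0, "y": 0, "z": 0, "ax": 0, "ay": 0, "az": 0, "gripper": 1},
])

```text
clock: 27.68
position: [0.6083, 0.1497, 0.1165]
ee_rot: [-0.043, 0.999, 0.0, -0.0]
ft_force: [0.4, 1.2, 0.2]
grip_width: 0.17
grasp_force: 90.7
```

Run:
```python
from h import *
to((.6077,.1483,.092),(.9963,.0854)); snap('scene','s7',(190,140,330,260),4.5)
```

```text
27.68 [0.6083 0.1497 0.1165] x [-0.996 -0.087  0.001] z [-0.001  0.001 -1.   ] F [0.4 1.2 0.2] 0.17031660000029158 90.74686288833618 [ 0.48  0.72 -1.13  1.56  0.67  1.3   0.91]
shift [ 0.7 -1.3 24.5]
az 0.0863766103671253
```

View pics/s7.png

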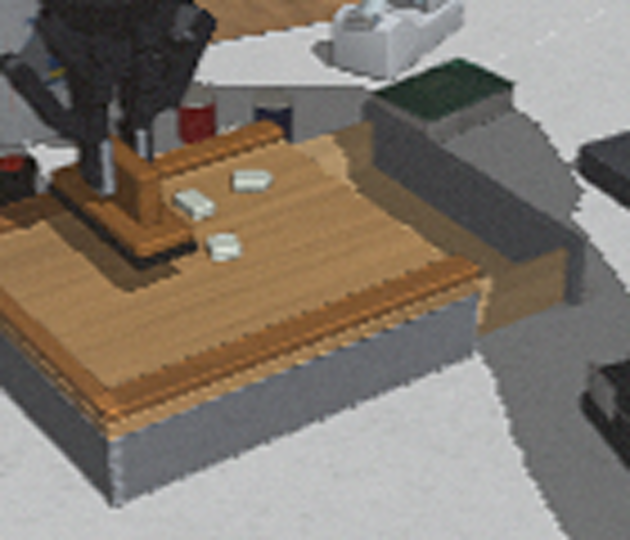

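Chips are at (195,203), (250,181), (223,246), all ahead of the raised scraper. I'll shift 5 mm towards the near side for margin, then lower.

apply_moves([
  {"x": 5, "y": 0, "z": 12, "ax": 0, "ay": 0, "az": 0, "gripper": 1},
  {"x": 0, "y": 0, "z": 8, "ax": 0, "ay": 0, "az": 0, "gripper": 1},
  {"x": 0, "y": 0, "z": 3, "ax": 0, "ay": 0, "az": 0, "gripper": 1},
  {"x": 0, "y": 0, "z": 0, "ax": 0, "ay": 0, "az": 0, "gripper": 1},
  {"x": 0, "y": 0, "z": 0, "ax": 0, "ay": 0, "az": 0, "gripper": 1},
])

```text
clock: 28.15
position: [0.6039, 0.148, 0.0931]
ee_rot: [-0.043, 0.999, -0.0, -0.0]
ft_force: [-0.8, -0.0, -1.3]
grip_width: 0.169
grasp_force: 90.7
```

apply_moves([
  {"x": 0, "y": 0, "z": 1, "ax": 0, "ay": 0, "az": 0, "gripper": 1},
  {"x": 0, "y": 0, "z": 0, "ax": 0, "ay": 0, "az": 0, "gripper": 1},
])

```text
clock: 28.32
position: [0.6043, 0.148, 0.0925]
ee_rot: [-0.043, 0.999, 0.0, 0.0]
ft_force: [-0.0, 0.0, -1.2]
grip_width: 0.167
grasp_force: 90.7
```

apply_moves([
  {"x": 0, "y": 0, "z": 1, "ax": 0, "ay": 0, "az": 0, "gripper": 1},
  {"x": 0, "y": 0, "z": 0, "ax": 0, "ay": 0, "az": 0, "gripper": 1},
])

```text
clock: 28.48
position: [0.6041, 0.1478, 0.0913]
ee_rot: [-0.043, 0.999, -0.0, 0.0]
ft_force: [0.8, 0.0, -1.3]
grip_width: 0.174
grasp_force: 90.7
```

apply_moves([
  {"x": 0, "y": 0, "z": 1, "ax": 0, "ay": 0, "az": 0, "gripper": 1},
  {"x": 0, "y": 0, "z": 0, "ax": 0, "ay": 0, "az": 0, "gripper": 1},
])

```text
clock: 28.65
position: [0.6041, 0.1479, 0.0902]
ee_rot: [-0.043, 0.999, -0.0, 0.0]
ft_force: [-0.5, 0.1, -2.0]
grip_width: 0.167
grasp_force: 90.8
```

apply_moves([
  {"x": 0, "y": 0, "z": 0.5, "ax": 0, "ay": 0, "az": 0, "gripper": 1},
  {"x": 0, "y": 0, "z": 0, "ax": 0, "ay": 0, "az": 0, "gripper": 1},
])

```text
clock: 28.82
position: [0.6041, 0.1479, 0.0901]
ee_rot: [-0.043, 0.999, -0.0, 0.0]
ft_force: [-1.5, -0.9, 2.5]
grip_width: 0.17
grasp_force: 91.4
```

apply_moves([
  {"x": 0, "y": -8, "z": 0, "ax": 0, "ay": 0, "az": 0, "gripper": 1},
  {"x": 0, "y": -15, "z": 0, "ax": 0, "ay": 0, "az": 0, "gripper": 1},
  {"x": 0, "y": -15, "z": 0, "ax": 0, "ay": 0, "az": 0, "gripper": 1},
  {"x": 0, "y": -15, "z": 0, "ax": 0, "ay": 0, "az": 0, "gripper": 1},
  {"x": 0, "y": -15, "z": 0, "ax": 0, "ay": 0, "az": 0, "gripper": 1},
])

```text
clock: 29.23
position: [0.6102, 0.0794, 0.0901]
ee_rot: [-0.043, 0.999, 0.0, 0.0]
ft_force: [-1.4, 1.3, 1.1]
grip_width: 0.174
grasp_force: 90.9
```

Run:
```python
from h import *
o,r=st(); p=o["position"]-np.array([.5828,.111,0]); print('board x,y',p[0]*.9963+p[1]*.0854, -p[0]*.0854+p[1]*.9963)
```

```text
29.23 [0.6102 0.0794 0.0901] x [-0.996 -0.086 -0.001] z [ 0.001  0.001 -1.   ] F [-1.4  1.3  1.1] 0.17374949357796088 90.92278361320496 [ 0.6   0.73 -1.12  1.61  0.69  1.24  1.  ]
board x,y 0.024638427244694467 -0.03385772902863049
```

apply_moves([
  {"x": 0, "y": -12, "z": 0, "ax": 0, "ay": 0, "az": 0, "gripper": 1},
  {"x": 0, "y": -12, "z": 0, "ax": 0, "ay": 0, "az": 0, "gripper": 1},
  {"x": 0, "y": -12, "z": 0, "ax": 0, "ay": 0, "az": 0, "gripper": 1},
  {"x": 0, "y": -12, "z": 0, "ax": 0, "ay": 0, "az": 0, "gripper": 1},
  {"x": 0, "y": -10, "z": 0, "ax": 0, "ay": 0, "az": 0, "gripper": 1},
])

```text
clock: 29.65
position: [0.6152, 0.0214, 0.0901]
ee_rot: [-0.043, 0.999, 0.0, 0.0]
ft_force: [-0.4, 2.6, 3.0]
grip_width: 0.166
grasp_force: 91.4
```

apply_moves([
  {"x": 0, "y": -10, "z": 0, "ax": 0, "ay": 0, "az": 0, "gripper": 1},
  {"x": 0, "y": -10, "z": 0, "ax": 0, "ay": 0, "az": 0, "gripper": 1},
  {"x": 0, "y": -10, "z": 0, "ax": 0, "ay": 0, "az": 0, "gripper": 1},
  {"x": 0, "y": -10, "z": 0, "ax": 0, "ay": 0, "az": 0, "gripper": 1},
  {"x": 0, "y": -8, "z": 0, "ax": 0, "ay": 0, "az": 0, "gripper": 1},
])

```text
clock: 30.07
position: [0.6193, -0.0264, 0.09]
ee_rot: [-0.043, 0.999, 0.0, 0.0]
ft_force: [-0.6, 3.6, 3.6]
grip_width: 0.172
grasp_force: 91.6
```

apply_moves([
  {"x": 0, "y": 0, "z": 0, "ax": 0, "ay": 0, "az": 0, "gripper": 1},
  {"x": 0, "y": 0, "z": 0, "ax": 0, "ay": 0, "az": 0, "gripper": 1},
  {"x": 0, "y": 0, "z": -30, "ax": 0, "ay": 0, "az": 0, "gripper": 1},
  {"x": 0, "y": 0, "z": -40, "ax": 0, "ay": 0, "az": 0, "gripper": 1},
  {"x": 0, "y": 0, "z": -30, "ax": 0, "ay": 0, "az": 0, "gripper": 1},
])

```text
clock: 30.48
position: [0.6186, -0.0268, 0.1911]
ee_rot: [-0.043, 0.999, -0.0, -0.001]
ft_force: [1.0, 0.1, -1.7]
grip_width: 0.167
grasp_force: 90.6
```

Run:
```python
from h import *
o,r=st(); snap('scene','s8',(190,120,330,260),4)
c=snap('top','t8',(190,130,330,250),4)
a=cv2.imread('pics/s8.png'); b=cv2.imread('pics/t8.png'); print(a.shape,b.shape)
a=cv2.resize(a,(400,400)); b=cv2.resize(b,(400,343)); im=np.zeros((400,800,3),np.uint8); im[:,:400]=a; im[:343,400:]=b; cv2.imwrite('pics/mix8.png',im)
```

```text
30.48 [ 0.6186 -0.0268  0.1911] x [-0.996 -0.086  0.001] z [-0.001 -0.001 -1.   ] F [ 1.   0.1 -1.7] 0.1665373833586846 90.58244347572327 [ 0.8   0.64 -1.19  1.5   0.6   1.41  1.23]
(560, 560, 3) (480, 560, 3)
```

View pics/mix8.png

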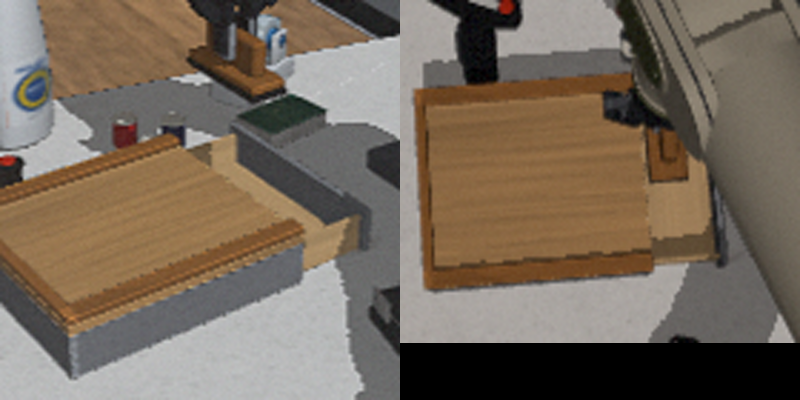

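The board is wiped clear and the chips have gone over the edge. The drawer front is at left (300,180) and the raised scraper at (235,65). Next I'll move in front of the drawer.

apply_moves([
  {"x": 4, "y": -29, "z": -12, "ax": 0, "ay": 0, "az": 0, "gripper": 1},
  {"x": 4, "y": -29, "z": -12, "ax": 0, "ay": 0, "az": 0, "gripper": 1},
  {"x": 4, "y": -29, "z": -12, "ax": 0, "ay": 0, "az": 0, "gripper": 1},
  {"x": 4, "y": -28, "z": -12, "ax": 0, "ay": 0, "az": 0, "gripper": 1},
  {"x": 0, "y": 0, "z": 0, "ax": 0, "ay": 0, "az": 0, "gripper": 1},
])

```text
clock: 31.0
position: [0.6127, -0.1504, 0.2378]
ee_rot: [-0.038, 0.999, -0.002, -0.0]
ft_force: [0.9, -1.2, -2.0]
grip_width: 0.172
grasp_force: 90.7
```

apply_moves([
  {"x": 0, "y": 0, "z": 0, "ax": 0, "ay": 0, "az": 0, "gripper": 1},
  {"x": 0, "y": 0, "z": 0, "ax": 0, "ay": 0, "az": 0, "gripper": 1},
])

```text
clock: 31.17
position: [0.6124, -0.1418, 0.2365]
ee_rot: [-0.043, 0.999, 0.0, -0.001]
ft_force: [-0.1, 0.8, -1.6]
grip_width: 0.168
grasp_force: 90.7
```

Run:
```python
from h import *
def L(x,y,z): return np.array([.5828+x*.9963-y*.0854,.111+x*.0854+y*.9963,z])
to(L(0,-.255,.047),(.9963,.0854))
for n in ('wrist','top','scene'):
    c=snap(n,'chk_'+n)
    poly=np.array([proj(c,L(x,y,.012)) for x,y in [(-.098,-.125),(.098,-.125),(.098,-.203),(-.098,-.203)]]); print(n,poly.round().tolist())
    m=np.zeros(c["color"].shape[:2],np.uint8); cv2.fillPoly(m,[poly.astype(np.int32)],255)
    hsv=cv2.cvtColor(c["color"],cv2.COLOR_RGB2HSV); g=((hsv[...,1]<60)&(hsv[...,2]>110)&(m>0)).astype(np.uint8)
    k,_,s,ce=cv2.connectedComponentsWithStats(g)
    for i in range(1,k):
        if s[i,4]>8: print('  blob',s[i],ce[i].round(1),pw(c,*ce[i],.014).round(3))
```

```text
31.17 [ 0.6124 -0.1418  0.2365] x [-0.996 -0.086  0.002] z [-0.002  0.    -1.   ] F [-0.1  0.8 -1.6] 0.16842993927032787 90.69518566131592 [ 0.96  0.63 -1.2   1.41  0.58  1.49  1.44]
shift [  7.5  -0.7 189.5]
az 0.016027568484332733
wrist [[357.0, 77.0], [341.0, 228.0], [285.0, 228.0], [292.0, 77.0]]
  blob [288  76  12 152 907] [293.2 148.9] [ 0.587 -0.087  0.014]
  blob [328 163  13  52 375] [334.5 188.3] [ 0.634 -0.025  0.014]
top [[277.0, 222.0], [271.0, 163.0], [295.0, 161.0], [300.0, 220.0]]
  blob [278 170   3   7  15] [278.6 173.2] [ 0.656 -0.029  0.014]
  blob [278 178   4  12  32] [279.5 183.5] [ 0.622 -0.032  0.014]
scene [[294.0, 213.0], [253.0, 183.0], [274.0, 175.0], [316.0, 204.0]]
```

Run:
```python
from h import *
c=load('chk_wrist'); save(c["color"][:,:,::-1],'wc',(250,60,390,260),3)
```

```text
(no output)
```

View pics/wc.png

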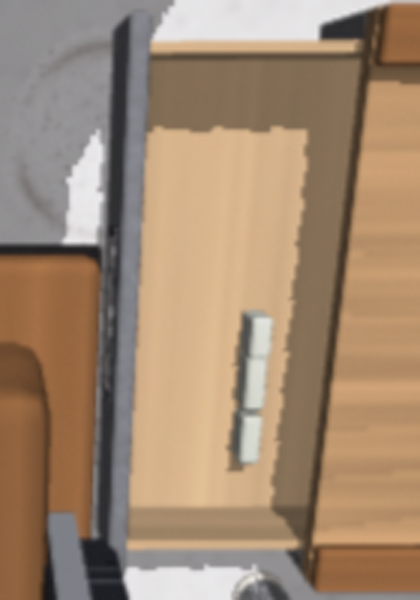

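All three chips lie in the drawer in a row at crop (253,335), (252,380), (249,440). Lowering the scraper in front of the drawer.

apply_moves([
  {"x": 7, "y": -1, "z": 35, "ax": 0, "ay": 0, "az": 0, "gripper": 1},
  {"x": 0, "y": 0, "z": 40, "ax": 0, "ay": 0, "az": 0, "gripper": 1},
  {"x": 0, "y": 0, "z": 40, "ax": 0, "ay": 0, "az": 0, "gripper": 1},
  {"x": 0, "y": 0, "z": 40, "ax": 0, "ay": 0, "az": 0, "gripper": 1},
  {"x": 0, "y": 0, "z": 20, "ax": 0, "ay": 0, "az": 0, "gripper": 1},
])

```text
clock: 31.73
position: [0.6036, -0.1422, 0.0576]
ee_rot: [-0.044, 0.999, 0.0, -0.003]
ft_force: [-0.4, 0.3, -1.7]
grip_width: 0.167
grasp_force: 90.6
```

apply_moves([
  {"x": 0, "y": 0, "z": 14, "ax": 0, "ay": 0, "az": 0, "gripper": 1},
  {"x": 0, "y": 0, "z": 0, "ax": 0, "ay": 0, "az": 0, "gripper": 1},
  {"x": 0, "y": 0, "z": 0, "ax": 0, "ay": 0, "az": 0, "gripper": 1},
])

```text
clock: 31.98
position: [0.6065, -0.1423, 0.0494]
ee_rot: [-0.044, 0.999, 0.0, 0.0]
ft_force: [0.6, 0.3, -0.6]
grip_width: 0.165
grasp_force: 90.6
```

apply_moves([
  {"x": 0, "y": 10, "z": 0, "ax": 0, "ay": 0, "az": 0, "gripper": 1},
  {"x": 0, "y": 10, "z": 0, "ax": 0, "ay": 0, "az": 0, "gripper": 1},
  {"x": 0, "y": 10, "z": 0, "ax": 0, "ay": 0, "az": 0, "gripper": 1},
  {"x": 0, "y": 10, "z": 0, "ax": 0, "ay": 0, "az": 0, "gripper": 1},
  {"x": 0, "y": 10, "z": 0, "ax": 0, "ay": 0, "az": 0, "gripper": 1},
])

```text
clock: 32.4
position: [0.6022, -0.0919, 0.0497]
ee_rot: [-0.043, 0.999, -0.0, 0.001]
ft_force: [1.0, -1.2, -0.4]
grip_width: 0.17
grasp_force: 92.4
```

```bash
cat >> h.py <<'E'
def loc():
    o,_=st(); p=o["position"]-np.array([.5828,.111,0]); print('board x,y',round(p[0]*.9963+p[1]*.0854,4), round(-p[0]*.0854+p[1]*.9963,4))
E
python3 -c "
from h import *
loc()"
```

```text
32.4 [ 0.6022 -0.0919  0.0497] x [-0.996 -0.087 -0.001] z [ 0.001 -0.001 -1.   ] F [ 1.  -1.2 -0.4] 0.16962014983556373 92.38321320153773 [ 0.87  0.76 -1.09  1.66  0.73  1.18  1.25]
board x,y 0.002 -0.2038
```

apply_moves([
  {"x": 0, "y": 10, "z": 0, "ax": 0, "ay": 0, "az": 0, "gripper": 1},
  {"x": 0, "y": 10, "z": 0, "ax": 0, "ay": 0, "az": 0, "gripper": 1},
  {"x": 0, "y": 8, "z": 0, "ax": 0, "ay": 0, "az": 0, "gripper": 1},
  {"x": 0, "y": 6, "z": 0, "ax": 0, "ay": 0, "az": 0, "gripper": 1},
  {"x": 0, "y": 4, "z": 0, "ax": 0, "ay": 0, "az": 0, "gripper": 1},
])

```text
clock: 32.82
position: [0.5985, -0.0554, 0.0488]
ee_rot: [-0.043, 0.999, -0.001, -0.0]
ft_force: [-0.1, -9.3, 1.5]
grip_width: 0.169
grasp_force: 99.8
```

apply_moves([
  {"x": 0, "y": 3, "z": 0, "ax": 0, "ay": 0, "az": 0, "gripper": 1},
  {"x": 0, "y": 3, "z": 0, "ax": 0, "ay": 0, "az": 0, "gripper": 1},
])

```text
clock: 32.98
position: [0.5982, -0.0524, 0.0488]
ee_rot: [-0.042, 0.999, -0.002, -0.0]
ft_force: [-2.1, -10.8, 3.8]
grip_width: 0.167
grasp_force: 100.2
```

apply_moves([
  {"x": 0, "y": 2, "z": 0, "ax": 0, "ay": 0, "az": 0, "gripper": 1},
  {"x": 0, "y": 2, "z": 0, "ax": 0, "ay": 0, "az": 0, "gripper": 1},
])

```text
clock: 33.15
position: [0.5978, -0.0479, 0.0488]
ee_rot: [-0.042, 0.999, -0.002, -0.0]
ft_force: [-0.6, -7.3, 2.5]
grip_width: 0.171
grasp_force: 97.6
```

```bash
python3 -c "
from h import *
loc()"
```

```text
33.15 [ 0.5978 -0.0479  0.0488] x [-0.997 -0.084  0.001] z [-0.    -0.003 -1.   ] F [-0.6 -7.3  2.5] 0.17067383543183706 97.56298483349383 [ 0.81  0.75 -1.1   1.68  0.72  1.17  1.17]
board x,y 0.0014 -0.1596
```

apply_moves([
  {"x": 0, "y": 2, "z": 0, "ax": 0, "ay": 0, "az": 0, "gripper": 1},
  {"x": 0, "y": 2, "z": 0, "ax": 0, "ay": 0, "az": 0, "gripper": 1},
])

```text
clock: 33.32
position: [0.5973, -0.0426, 0.0488]
ee_rot: [-0.042, 0.999, -0.001, -0.0]
ft_force: [-0.8, -2.7, 0.4]
grip_width: 0.165
grasp_force: 93.5
```

apply_moves([
  {"x": 0, "y": 2, "z": 0, "ax": 0, "ay": 0, "az": 0, "gripper": 1},
  {"x": 0, "y": 0, "z": 0, "ax": 0, "ay": 0, "az": 0, "gripper": 1},
])

```text
clock: 33.48
position: [0.5973, -0.0416, 0.0488]
ee_rot: [-0.042, 0.999, -0.002, -0.0]
ft_force: [-1.2, -9.2, 3.0]
grip_width: 0.171
grasp_force: 99.2
```

```bash
python3 -c "
from h import *
loc()"
```

```text
33.48 [ 0.5973 -0.0416  0.0488] x [-0.996 -0.084  0.001] z [-0.    -0.003 -1.   ] F [-1.2 -9.2  3. ] 0.17118523349987805 99.2406701669097 [ 0.8   0.75 -1.1   1.69  0.72  1.17  1.16]
board x,y 0.0014 -0.1533
```

apply_moves([
  {"x": 0, "y": 3, "z": 0, "ax": 0, "ay": 0, "az": 0, "gripper": 1},
  {"x": 0, "y": 0, "z": 0, "ax": 0, "ay": 0, "az": 0, "gripper": 1},
  {"x": 0, "y": 0, "z": 0, "ax": 0, "ay": 0, "az": 0, "gripper": 1},
])

```text
clock: 33.73
position: [0.5972, -0.0414, 0.0488]
ee_rot: [-0.041, 0.999, -0.003, -0.0]
ft_force: [-0.2, -17.0, 4.9]
grip_width: 0.166
grasp_force: 106.6
```

apply_moves([
  {"x": 0, "y": -15, "z": 0, "ax": 0, "ay": 0, "az": 0, "gripper": 1},
  {"x": 0, "y": -20, "z": 0, "ax": 0, "ay": 0, "az": 0, "gripper": 1},
  {"x": 0, "y": 0, "z": -35, "ax": 0, "ay": 0, "az": 0, "gripper": 1},
  {"x": 0, "y": 0, "z": -40, "ax": 0, "ay": 0, "az": 0, "gripper": 1},
  {"x": 0, "y": 0, "z": -40, "ax": 0, "ay": 0, "az": 0, "gripper": 1},
])

```text
clock: 34.15
position: [0.5991, -0.0708, 0.1644]
ee_rot: [-0.043, 0.999, 0.001, -0.001]
ft_force: [1.4, -0.3, -0.7]
grip_width: 0.168
grasp_force: 90.9
```

apply_moves([
  {"x": 0, "y": 0, "z": 0, "ax": 0, "ay": 0, "az": 0, "gripper": 1},
  {"x": 0, "y": 0, "z": 0, "ax": 0, "ay": 0, "az": 0, "gripper": 1},
])

```text
clock: 34.32
position: [0.601, -0.0704, 0.1658]
ee_rot: [-0.043, 0.999, -0.0, 0.002]
ft_force: [0.7, -1.0, -2.2]
grip_width: 0.171
grasp_force: 91.1
```

```bash
python3 -c "
from h import *
to((.500,.402,.16),(1,0)); c=camera('scene'); 
def L(x,y,z): return np.array([.5828+x*.9963-y*.0854,.111+x*.0854+y*.9963,z])
print([proj(c,L(x,y,.051)).round(1) for x,y in [(-.111,-.133),(.111,-.133)]])
g=cv2.cvtColor(c['color'],cv2.COLOR_RGB2GRAY)
a=proj(c,L(-.05,-.09,.055));b=proj(c,L(-.05,-.20,.051))
print([int(g[int(round(v)),int(round(u))]) for u,v in np.linspace(a,b,23)])
"
```

```text
34.32 [ 0.601  -0.0704  0.1658] x [-0.996 -0.087 -0.004] z [ 0.004 -0.    -1.   ] F [ 0.7 -1.  -2.2] 0.17079200476743422 91.13021850585938 [ 0.9   0.64 -1.2   1.57  0.61  1.35  1.29]
shift [ 59.7 479.4   5.4]
az 4.965665150944062
[array([299.7, 202. ]), array([252.9, 168.9])]
[130, 127, 129, 128, 127, 128, 129, 113, 123, 186, 182, 179, 180, 180, 182, 182, 183, 105, 100, 105, 106, 103, 105]
```

Hard stop reached with the drawer home. Now I'll carry the scraper back to its rest.

apply_moves([
  {"x": 5, "y": 40, "z": 0, "ax": 0, "ay": 0, "az": 0, "gripper": 1},
  {"x": 5, "y": 40, "z": 0, "ax": 0, "ay": 0, "az": 0, "gripper": 1},
  {"x": 5, "y": 40, "z": 0, "ax": 0, "ay": 0, "az": 0, "gripper": 1},
  {"x": 5, "y": 40, "z": 0, "ax": 0, "ay": 0, "az": 0, "gripper": 1},
  {"x": 5, "y": 40, "z": 0, "ax": 0, "ay": 0, "az": 0, "gripper": 1},
])

```text
clock: 34.78
position: [0.5562, 0.1272, 0.162]
ee_rot: [-0.043, 0.999, -0.0, -0.001]
ft_force: [0.6, -0.1, -1.0]
grip_width: 0.171
grasp_force: 91.0
```

apply_moves([
  {"x": 5, "y": 40, "z": 0, "ax": 0, "ay": 0, "az": 0, "gripper": 1},
  {"x": 5, "y": 40, "z": 0, "ax": 0, "ay": 0, "az": 0, "gripper": 1},
  {"x": 5, "y": 40, "z": 0, "ax": 0, "ay": 0, "az": 0, "gripper": 1},
  {"x": 5, "y": 40, "z": 0, "ax": 0, "ay": 0, "az": 0, "gripper": 1},
  {"x": 5, "y": 40, "z": 0, "ax": 0, "ay": 0, "az": 0, "gripper": 1},
])

```text
clock: 35.2
position: [0.5142, 0.3242, 0.1618]
ee_rot: [-0.043, 0.999, -0.001, -0.001]
ft_force: [1.7, 0.5, -1.5]
grip_width: 0.173
grasp_force: 91.0
```

apply_moves([
  {"x": 5, "y": 40, "z": 0, "ax": 0, "ay": 0, "az": 0, "gripper": 1},
  {"x": 5, "y": 40, "z": 0, "ax": 0, "ay": 0, "az": 0, "gripper": 1},
  {"x": 0, "y": 0, "z": 0, "ax": 0, "ay": 0, "az": 5, "gripper": 1},
  {"x": 0, "y": 0, "z": 40, "ax": 0, "ay": 0, "az": 0, "gripper": 1},
  {"x": 0, "y": 0, "z": 30, "ax": 0, "ay": 0, "az": 0, "gripper": 1},
])

```text
clock: 35.62
position: [0.4974, 0.4028, 0.091]
ee_rot: [-0.001, 1.0, -0.0, -0.0]
ft_force: [0.3, -1.8, -2.1]
grip_width: 0.169
grasp_force: 91.2
```

apply_moves([
  {"x": 0, "y": 0, "z": 0, "ax": 0, "ay": 0, "az": 0, "gripper": 1},
  {"x": 0, "y": 0, "z": 0, "ax": 0, "ay": 0, "az": 0, "gripper": 1},
  {"x": 0, "y": 0, "z": 0, "ax": 0, "ay": 0, "az": 0, "gripper": 1},
])

```text
clock: 35.87
position: [0.4988, 0.4022, 0.0947]
ee_rot: [0.0, 1.0, 0.0, -0.0]
ft_force: [-0.4, -0.9, -0.1]
grip_width: 0.171
grasp_force: 91.0
```

```bash
python3 -c "
from h import *
to((.500,.402,.039),(1,0))"
```

```text
35.87 [0.4988 0.4022 0.0947] x [-1.     0.001  0.   ] z [-0.     0.001 -1.   ] F [-0.4 -0.9 -0.1] 0.17093716895395292 91.01585268974304 [-0.01  0.75 -1.08  1.54  0.68  1.27  0.39]
shift [-1.2 -0.3 55.7]
az -0.05157623400634748
```

apply_moves([
  {"x": 0, "y": 0, "z": 25, "ax": 0, "ay": 0, "az": 0, "gripper": 1},
  {"x": 0, "y": 0, "z": 20, "ax": 0, "ay": 0, "az": 0, "gripper": 1},
  {"x": 0, "y": 0, "z": 6, "ax": 0, "ay": 0, "az": 0, "gripper": 1},
  {"x": 0, "y": 0, "z": 0, "ax": 0, "ay": 0, "az": 0, "gripper": 1},
  {"x": 0, "y": 0, "z": 2, "ax": 0, "ay": 0, "az": 0, "gripper": 1},
])

```text
clock: 36.28
position: [0.4995, 0.4026, 0.0428]
ee_rot: [0.001, 1.0, 0.001, 0.001]
ft_force: [-0.8, 0.4, -0.8]
grip_width: 0.166
grasp_force: 91.1
```

apply_moves([
  {"x": 0, "y": 0, "z": 1, "ax": 0, "ay": 0, "az": 0, "gripper": 1},
  {"x": 0, "y": 0, "z": 0, "ax": 0, "ay": 0, "az": 0, "gripper": 1},
])

```text
clock: 36.45
position: [0.4993, 0.4023, 0.0411]
ee_rot: [0.001, 1.0, 0.0, 0.001]
ft_force: [-0.2, 0.2, -1.2]
grip_width: 0.166
grasp_force: 91.1
```

apply_moves([
  {"x": 0, "y": 0, "z": 1, "ax": 0, "ay": 0, "az": 0, "gripper": 1},
  {"x": 0, "y": 0, "z": 0, "ax": 0, "ay": 0, "az": 0, "gripper": 1},
])

```text
clock: 36.62
position: [0.499, 0.4019, 0.0393]
ee_rot: [0.001, 1.0, 0.0, 0.0]
ft_force: [-0.2, 0.3, -1.1]
grip_width: 0.169
grasp_force: 91.1
```

apply_moves([
  {"x": 0, "y": 0, "z": 0.7, "ax": 0, "ay": 0, "az": 0, "gripper": 1},
  {"x": 0, "y": 0, "z": 0, "ax": 0, "ay": 0, "az": 0, "gripper": 1},
])

```text
clock: 36.78
position: [0.499, 0.4019, 0.0391]
ee_rot: [0.001, 1.0, -0.0, 0.0]
ft_force: [-2.6, -2.8, 6.4]
grip_width: 0.168
grasp_force: 92.4
```

apply_moves([
  {"x": 0, "y": 0, "z": 0.7, "ax": 0, "ay": 0, "az": 0, "gripper": 1},
  {"x": 0, "y": 0, "z": 0, "ax": 0, "ay": 0, "az": 0, "gripper": 1},
])

```text
clock: 36.95
position: [0.499, 0.4019, 0.0391]
ee_rot: [0.001, 1.0, -0.0, 0.0]
ft_force: [-4.3, -5.3, 12.9]
grip_width: 0.173
grasp_force: 93.4
```

Contact is at exactly the expected height. Release and retreat.

apply_moves([
  {"x": 0, "y": 0, "z": -1, "ax": 0, "ay": 0, "az": 0, "gripper": 1},
  {"x": 0, "y": 0, "z": 0, "ax": 0, "ay": 0, "az": 0, "gripper": 0.5},
  {"x": 0, "y": 0, "z": 0, "ax": 0, "ay": 0, "az": 0, "gripper": 0.4},
  {"x": 0, "y": 0, "z": 0, "ax": 0, "ay": 0, "az": 0, "gripper": 0.4},
  {"x": 0, "y": 0, "z": 0, "ax": 0, "ay": 0, "az": 0, "gripper": 0.4},
])

```text
clock: 37.37
position: [0.4988, 0.4018, 0.0383]
ee_rot: [0.001, 1.0, -0.0, -0.0]
ft_force: [0.2, -0.6, 0.3]
grip_width: 0.599
grasp_force: 0.0
```

apply_moves([
  {"x": 0, "y": 0, "z": -15, "ax": 0, "ay": 0, "az": 0, "gripper": 0.4},
  {"x": 0, "y": 0, "z": -30, "ax": 0, "ay": 0, "az": 0, "gripper": 0.4},
  {"x": 0, "y": 0, "z": -40, "ax": 0, "ay": 0, "az": 0, "gripper": 0.4},
  {"x": 0, "y": 0, "z": -40, "ax": 0, "ay": 0, "az": 0, "gripper": 0.4},
  {"x": 0, "y": 0, "z": -40, "ax": 0, "ay": 0, "az": 0, "gripper": 0.4},
])

```text
clock: 37.78
position: [0.4982, 0.4018, 0.2063]
ee_rot: [0.0, 1.0, 0.0, -0.0]
ft_force: [0.4, 0.8, -1.3]
grip_width: 0.599
grasp_force: 0.0
```

apply_moves([
  {"x": -35, "y": 0, "z": -20, "ax": 0, "ay": 0, "az": 0, "gripper": 0.4},
  {"x": -35, "y": 0, "z": 0, "ax": 0, "ay": 0, "az": 0, "gripper": 0.4},
  {"x": 0, "y": 0, "z": 0, "ax": 0, "ay": 0, "az": 0, "gripper": 0.4},
  {"x": 0, "y": 0, "z": 0, "ax": 0, "ay": 0, "az": 0, "gripper": 0.4},
])

```text
clock: 38.12
position: [0.5703, 0.4012, 0.224]
ee_rot: [0.002, 1.0, 0.0, -0.0]
ft_force: [-0.5, -0.2, -0.9]
grip_width: 0.598
grasp_force: 0.0
```

Run:
```python
from h import *
st()
for n in ('wrist','scene','top'):
    c=snap(n,'end_'+n)
    hsv=cv2.cvtColor(c["color"],cv2.COLOR_RGB2HSV)
    g=((hsv[...,0]<14)&(hsv[...,1]>110)&(hsv[...,2]>60)&(hsv[...,2]<230)).astype(np.uint8)
    m=np.zeros_like(g); P=np.array([proj(c,p) for p in [(.41,.33,.02),(.59,.33,.02),(.59,.48,.02),(.41,.48,.02)]]); cv2.fillPoly(m,[P.astype(np.int32)],1)
    ys,xs=np.nonzero(g&m)
    if len(xs): 
        r=cv2.minAreaRect(np.c_[xs,ys].astype(np.float32)); print(n,len(xs),pw(c,xs.mean(),ys.mean(),.03).round(3),[pw(c,*b,.02).round(3)[:2].tolist() for b in cv2.boxPoints(r)])
    p=((hsv[...,0]>150)&(hsv[...,0]<178)&(hsv[...,1]>70)).astype(np.uint8)
    if n!='wrist':
        k,_,s,ce=cv2.connectedComponentsWithStats(p); print(n,'pink',[(s[i,4],pw(c,*ce[i],.014).round(3)[:2].tolist()) for i in range(1,k) if s[i,4]>10])
# drawer: dark front top edge in top view along local y
c=load('end_top'); g=cv2.cvtColor(c["color"],cv2.COLOR_RGB2GRAY)
def L(x,y,z): return np.array([.5828+x*.9963-y*.0854,.111+x*.0854+y*.9963,z])
for x in (-.06,.06): print([int(g[tuple(proj(c,L(x,y,.05))[::-1].round().astype(int))]) for y in np.arange(-.10,-.23,-.005)])
```

```text
38.12 [0.5703 0.4012 0.224 ] x [-1.     0.004  0.   ] z [-0.     0.001 -1.   ] F [-0.5 -0.2 -0.9] 0.5978503702246742 0.0 [-0.04  0.74 -1.1   1.22  0.64  1.53  0.53]
wrist 2687 [0.493 0.403 0.03 ] [[0.444, 0.384], [0.444, 0.421], [0.551, 0.423], [0.551, 0.382]]
scene 269 [0.483 0.405 0.03 ] [[0.57, 0.426], [0.583, 0.386], [0.44, 0.386], [0.432, 0.422]]
scene pink [(np.int32(133), [0.474, -0.299]), (np.int32(11), [0.313, 0.647])]
top pink [(np.int32(160), [0.464, -0.296]), (np.int32(60), [0.438, -0.3])]
[74, 71, 72, 72, 71, 74, 59, 73, 104, 108, 106, 105, 103, 173, 173, 178, 174, 173, 178, 179, 175, 178, 179, 178, 168, 179]
[66, 64, 64, 65, 64, 60, 55, 97, 102, 105, 105, 107, 104, 106, 106, 106, 174, 177, 177, 172, 173, 174, 174, 174, 169, 175]
```

```bash
python3 -c "
from workcell import *
print(hand_in())"
```

```text
the job is handed in; nothing more can be done
None
```

The job is handed in with no verdict returned: by my last pictures and force readings, the tray with all three pegs stands on the mat, the three chips are in the drawer pushed hard home, the scraper stands upright on its rest, and the pin tin was not touched.

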